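Fit the bent spectral lamp in its holder

TASK

Take the bent glass calibration lamp from its leaning rest and fit it in the lamp holder in front of the spectrometer: hanging bend down, its thick end cap in the wide notch and its thin end cap in the narrow notch, each resting fully in and about centred along its length. Then swing the hinged contact arm all the way down over the thick cap and let go. Do not drop the lamp on the bench, and do not knock or shift the small vial and the steel post that stand nearby.

Things in the scene. Friction and masses are not known exactly. Their poses are not given: they have to be found in the camera images.
- lamp_run (a point): Middle of the lamp's lower run, to grip. The lamp is a clear glass tube, 10 mm thick, bent like a U with ears: run straight for 37 mm either side of this point, legs 48 mm either side of it, then two arms in one line, 40 mm above the run, ending in steel caps; 196 mm long, 60 g, in balance here. Own axes: x along the run to the thin cap, z from the run to the arms' line, y square to the bend's plane
- lamp_thick (a point): Middle of the lamp's thick steel cap, 18 mm in diameter, 30 mm long; in the lamp's axes at x = -78, z = +40 mm from the middle of the run
- lamp_thin (a point): Middle of the lamp's thin steel cap, 12 mm in diameter, 30 mm long; in the lamp's axes at x = +78, z = +40 mm from the middle of the run
- rest: Metal rest for the lamp, fixed, grey base 94 x 112 mm, 6 mm thick; origin under it, x away from the robot. Two slanted strips (14 mm wide, 36 to 50 mm either side of the middle) carry the lamp by its legs, leaning 35 degrees (0.61 rad): the arms lean towards -x, the robot's side. The run lies along the rest's y, 70 mm above the bench, clear all round between the strips
- stand: Lamp holder, fixed; origin under the middle of its grey foot (206 x 68 mm, 8 mm thick). x: from the wide to the narrow notch; y: towards the spectrometer, whose riser begins 75 mm out (iris on it up to 82 mm high, spectrometer 84 mm); z up. Two white uprights, 14 mm thick, 50 mm wide, 98 mm high, with a notch in the top of each; nothing between them above the foot
- notch_wide (a point): Where the middle of the thick cap lies when seated, 88 mm above the bench, 78 mm from the middle of the holder on its -x side: in the wide notch, 21 mm wide, floor 9 mm below this point, mouth flared to 35 mm. Axes as the holder's
- notch_narrow (a point): Where the middle of the thin cap lies when seated, 88 mm above the bench, 78 mm from the middle of the holder on its +x side: in the narrow notch, 15 mm wide, floor 6 mm below this point, mouth flared to 29 mm. Axes as the holder's
- clamp (a joint): Contact arm hinged on the wide upright: 0 = level, fully down across the notch, where it stops just clear of a seated cap; 1.57 = upright; up to 2.0 = open, leaning away from the spectrometer. Light stiff hinge (0.02 N m): stays where it is left
- clamp_hinge (a point): Middle of the contact arm's hinge, 101 mm above the bench, 20 mm from the middle of the wide notch on the side away from the spectrometer. Axes as the holder's; the hinge runs along x. The arm is a flat steel strip 12.5 mm wide, 5 mm thick, 52 mm long from the hinge, its last 4 mm turned up by 3 mm; down, it points along +y
- vial_mid (a point): Middle of a loose amber vial, 23 mm in diameter, 52 mm high, standing on the bench near the robot between rest and holder; bystander
- post_mid (a point): Middle of a loose steel post, 13 mm in diameter, 75 mm high, standing on the bench between rest and holder, farther from the robot than the vial; bystander

How it is judged (in metres and radians):
On the way:
1. the lamp hangs with both caps in their notches, released (x of lamp_thick in the frame of notch_wide between -0.01 and 0.01 m and y of lamp_thick in the frame of notch_wide between -0.004 and 0.004 m and z of lamp_thick in the frame of notch_wide between -0.003 and 0.003 m and x of lamp_thin in the frame of notch_narrow between -0.01 and 0.01 m and y of lamp_thin in the frame of notch_narrow between -0.004 and 0.004 m and z of lamp_thin in the frame of notch_narrow between -0.003 and 0.003 m and angle between lamp_run's own z axis and vertical below 0.25 rad and contact force between the fingers and lamp below 0.05 N), for 0.2 s.
At the end, for the whole second after the job is handed in: The lamp hangs bend down (within 0.25 rad of upright), released and at rest, the thick cap in the wide notch and the thin cap in the narrow one (each within 10 mm along the caps' line, 4 mm across and 3 mm in height), and the contact arm is down (joint below 0.12 rad) (all of step 1 and value of joint clamp below 0.12 rad and linear speed of lamp below 0.02 m/s); the robot touches nothing.
It fails at once if the lamp is dropped on the bench (height (world z) of lamp_run below 0.02 m).
It fails at once if the vial or the post is shifted or knocked over (distance of any of vial_mid, post_mid from where it was at the start of the episode above 0.02 m).
It also fails if it takes over 58 s, if anything falls off the work surface, if the arm or the gripper's body presses on something with over 40 N, if the wrist force passes 120 N, or if a joint passes its speed limit or range.

ROBOT

A 6-joint arm with a two-finger parallel gripper is mounted at the origin on a cart in front of the work surface, level with it; the furniture and walls round the work are solid. World frame = base frame: x ahead of the robot, y to its left, z up, the work surface at z = 0. Lengths are in m, angles in degrees, forces in N, time in s.
With the tool pointing down it reaches from about 0.25 to 0.725 m from the base axis. Payload 9.7 kg.
Tool frame: the origin (TCP) lies at the very end of the fingers, on their centre line; the grasp point (between the pads) lies 19 mm behind it; z points along the fingers, y is the direction in which the jaws open and shut (so a half turn about z gives the same grasp; the last joint's range is limited). The gripper opens to 85 mm and grips with 20 to 120 N. Pads are 22 mm wide; open, the fingers measure 114 mm over their backs; the gripper's body (76 mm by 85 mm) begins 54 mm behind the grasp point. The pads swing forward as they close: fully open they stand 13 mm farther back than shut.
Start: joints at [70.646, 4.979, 10.078, 95.1, 0, 90], TCP at [0.182, 0.519, 0.231] pointing down, gripper open.
Joint ranges: [-179.16, 179.16], [-48.56, 103.87], [-65.8, 70.77], [-126.05, 130.52], [-82.76, 87.17], [-180, 180]. Speed limits (degrees/s): [127.2, 127.2, 147.25, 180, 180, 180].

INTERFACE

Orientations are given as [roll, pitch, yaw] about the fixed x, y, z axes, in that order (R = Rz(yaw) Ry(pitch) Rx(roll)).
In Python, from workcell import bot gives the robot as it stands. The module is installed in compiled form; this text tells all that it offers.
- The arm moves only by the tool step_arm, never from a script. Its arguments are lists of equal length, an entry for each row: "dr": the turn, a rotation vector about the tool's x, y, z in rad, a list of three; "xyz": the shift along the tool's x, y, z in units of 40 mm (1.0 is 40 mm), a list of three; "gripper": the opening, from 0 (shut) to 1 (fully open). In form: {"dr": [[wx, wy, wz], ...], "xyz": [[x, y, z], ...], "gripper": [gripper, ...]}. A call has exactly 8 rows; each row is the pose to reach, as a shift and turn from the pose commanded when the call began, along the tool's axes at that moment; what a row does not reach only later rows make up. A row lasts 1/10 s, in which the tool goes at most 50 mm and 8.59 degrees, less where a joint would pass 70% of its speed; a pose out of reach is approached as far as the arm can. A call with a gripper value outside its range is refused whole. The fingers move at their own pace and stop on an object; "squeeze" is the grip in N (left out, the last holds). Time passes only in rows, so rows that repeat a pose let the fingers close, or fill a call up. It gives the time, the measured TCP pose, the force and the opening at its end, in the units of the state.
- bot.get_obs(): the state, without advancing time (a new reading comes with each control period).
- bot.camera(name): name is "side" or "top" or "wrist"; returns a dict with "image" (480x640x3 uint8, red, green, blue), "camera_matrix" (3x3 intrinsics, pixels), "R" (3x3) and "t" (3): a world point X has camera coordinates R X + t. Camera axes: x right, y down, z forward; pixel columns grow to the right and rows downward; lengths in m; the calibration is good to about 2 mm. A picture is of the moment at which its call begins. There is no depth.
- bot.job_done(): hands the job in, once; it reports no verdict.
Trained networks look in a picture, given as the dict that the camera call returned (one of the last four; its "shot" number tells which), for a name from the list of things; names that differ only in an ending like _2 or _b are one class to them, and where a whole thing is asked for, a point or a joint stands for the part that bears it (a point fixed in the world has none). Each returns a list of dicts, best first, with "p" (0 to 1); they miss things now and then, are a little off and sometimes report something else, mostly with a low value. They report only what shows in the picture. A call takes as long as a camera call.
- bot.regions_of(picture, thing): "region" (480x640 bool, what is visible of it) and "box" ([centre column, centre row, width, height] in pixels, round what is visible of it).
The state is a dict: "time": time; "q": joint angles; "qd": joint speeds; "joint_efforts": joint torques, N m; "ee_pos": TCP position; "tcp_rot": TCP orientation; "wrist_force": force on the tool from outside, world axes, zero at the start; "torque": the same for the moment, N m; "opening": finger opening in m.
Only numpy, scipy, OpenCV 4.12 (cv2) and the standard library are available. Lean on these libraries where they do the work, as an engineer would, in place of code of your own. Each camera call takes 0.05 s, during which the arm holds its last target.

## Working session

There is one attempt and no reset: what is moved stays moved. The work goes in short steps, Python scripts to look and compute and a tool call to move; the robot and the scene stay as the last step left them, time stands still between calls to the robot, and variables do not carry over. Pictures are saved under pics/ and viewed, and the job is handed in when it is done.

Besides the shell and the picture viewer there is one more tool, called after "Emit:" as name(argument=value, ...) on one line, values as JSON. step_arm: Moves the arm, as the interface text tells. Its arguments: {"type":"object","properties":{"dr":{"type":"array"},"xyz":{"type":"array"},"gripper":{"type":"array"},"squeeze":{"type":"number"}},"required":["dr","xyz","gripper"]}

```bash
ls; mkdir -p pics
cat > h.py <<'E'
import numpy as np, cv2, pickle
from scipy.spatial.transform import Rotation as Ro
from workcell import bot
def cap(name,fn=None):
    p=bot.camera(name)
    if fn: cv2.imwrite('pics/'+fn+'.png',cv2.cvtColor(p['image'],cv2.COLOR_RGB2BGR)); pickle.dump(p,open('pics/'+fn+'.pkl','wb'))
    return p
def proj(p,X):
    X=np.atleast_2d(X); c=X@np.array(p['R']).T+np.array(p['t']); u=c@np.array(p['camera_matrix']).T
    return u[:,:2]/u[:,2:]
def onplane(p,uv,z):
    K=np.array(p['camera_matrix']);R=np.array(p['R']);t=np.array(p['t'])
    d=R.T@np.linalg.solve(K,np.array([uv[0],uv[1],1.]));o=-R.T@t
    return o+d*(z-o[2])/d[2]
E
python3 - <<'E'
from h import *
print(bot.get_obs())
for n in ['side','top','wrist']:
    p=cap(n,n+'0'); print(n,p['camera_matrix'],p['R'],p['t'],p.keys())
    for th in ['lamp_run','rest','stand','clamp','vial_mid','post_mid']:
        r=bot.regions_of(p,th); print(th,[(round(a['p'],2),np.round(a['box'],1).tolist()) for a in r[:3]])
E
```

```text
pics
{'time': 0.0, 'q': array([ 7.06444672e+01,  5.01229382e+00,  1.00331293e+01,  9.51003860e+01,
       -4.66196397e-04,  8.99987638e+01]), 'qd': array([-0.06449111,  0.02652654,  0.03766637,  0.07782228,  0.01987781,
        0.00370109]), 'joint_efforts': array([-5.17463450e-04, -5.20390999e+01,  4.64802575e+01,  1.65485730e-02,
       -4.02675278e-05,  7.07916158e-06]), 'ee_pos': array([0.18220787, 0.51868482, 0.23055976]), 'tcp_rot': array([-1.79920449e+02,  4.64479545e-04,  1.60645704e+02]), 'wrist_force': array([ 0.11134397, -0.0344961 ,  0.58284189]), 'torque': array([ 0.01829189, -0.02354012,  0.07620904]), 'opening': 0.0854560173676496}
side [[500.16232284   0.         324.15567009]
 [  0.         500.16232284 250.43690805]
 [  0.           0.           1.        ]] [[ 0.91586459 -0.4011      0.01763046]
 [-0.22997819 -0.56011016 -0.79585592]
 [ 0.32909281  0.72484164 -0.60522932]] [-0.51564096  0.10931607  0.83281216] dict_keys(['image', 'camera_matrix', 'R', 't', 'shot'])
lamp_run [(0.91, [324.1, 305.6, 27.9, 99.1])]
rest [(0.66, [332.8, 333.1, 55.3, 93.2]), (0.16, [266.1
[... 767 characters left out ...]
51.7, 266.8, 8.0, 6.0])]
vial_mid [(0.56, [193.5, 248.4, 151.0, 100.7]), (0.45, [307.8, 292.4, 7.4, 9.2])]
post_mid [(0.45, [300.4, 242.8, 4.9, 5.0]), (0.2, [194.6, 251.7, 148.1, 107.2])]
wrist [[377.51487472   0.         318.59368797]
 [  0.         377.51487472 238.08590539]
 [  0.           0.           1.        ]] [[ 3.31682497e-01  9.43391062e-01  1.57519541e-04]
 [ 9.08858352e-01 -3.19586055e-01  2.68032182e-01]
 [ 2.52909506e-01 -8.87584203e-02 -9.63409946e-01]] [-0.54959009 -0.03524051  0.37878276] dict_keys(['image', 'camera_matrix', 'R', 't', 'shot'])
lamp_run []
rest []
stand [(0.76, [158.2, 444.2, 140.1, 66.6])]
clamp []
vial_mid [(0.34, [156.8, 445.9, 138.7, 68.2])]
post_mid []
```

Run:
```python
import cv2
a=cv2.imread('pics/side0.png');b=cv2.imread('pics/top0.png')
cv2.imwrite('pics/s_c.png',cv2.resize(a[120:400,170:420],None,fx=2.1,fy=2.1,interpolation=cv2.INTER_CUBIC))
cv2.imwrite('pics/t_c.png',cv2.resize(b[170:340,100:450],None,fx=2.25,fy=2.25,interpolation=cv2.INTER_CUBIC))
```

```text
(no output)
```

View pics/s_c.png

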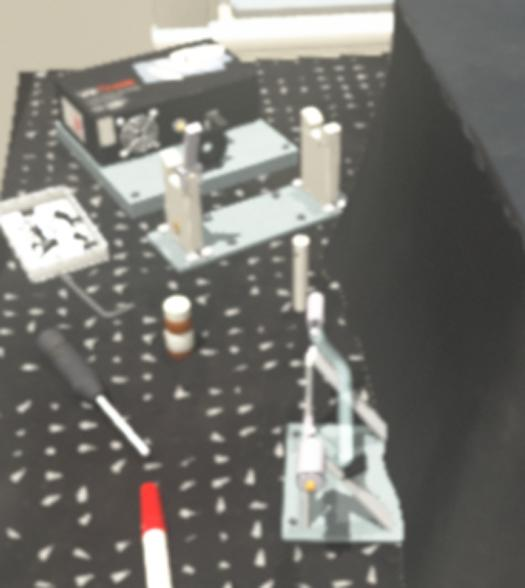

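View pics/t_c.png

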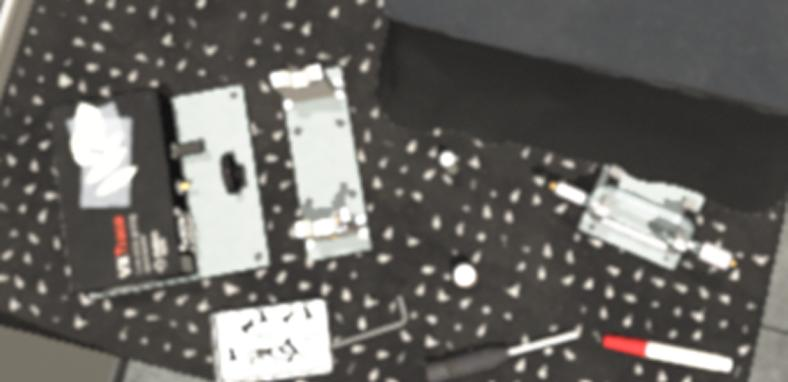

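View pics/wrist0.png

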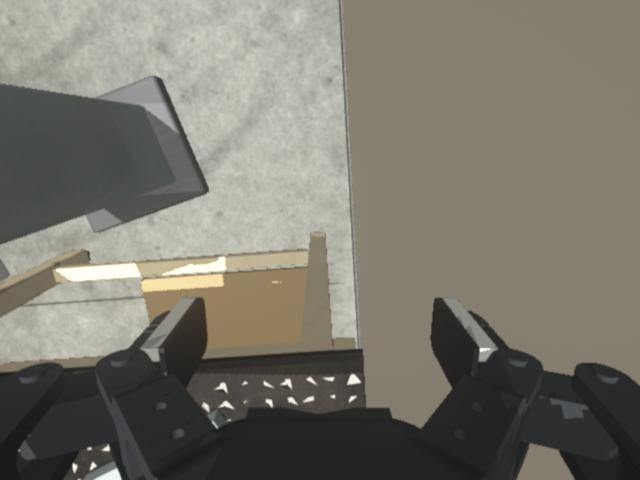

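Run:
```python
from h import *
L=lambda n:pickle.load(open('pics/%s.pkl'%n,'rb'))
t=L('top0');s=L('side0');w=L('wrist0')
f=lambda x,y:(x/2.25+100,y/2.25+170)
for nm,uv,z in [('standc',f(328,165),.008),('narrow',f(303,78),.098),('wide',f(322,228),.098),('rest',f(643,217),.006),('thin',f(566,193),.1),('thick',f(715,256),.1),('vial',f(464,274),.052),('post',f(447,158),.075)]:
    X=onplane(t,uv,z); print(nm,np.round(X,3),np.round(proj(s,X)[0],1), np.round((proj(s,X)[0]-[170,120])*2.1))
X=-np.array(w['R']).T@w['t'];print('wcam',X)
o=bot.get_obs();Rt=Ro.from_euler('xyz',o['tcp_rot'],degrees=True).as_matrix()
print('cam in tool',Rt.T@(X-o['ee_pos']), np.array(w['R'])@Rt)
for n in (t,s): print(-np.array(n['R']).T@n['t'])
print(Rt)
```

```text
standc [0.515 0.074 0.008] [289.3 223.4] [250. 217.]
narrow [0.593 0.084 0.098] [322.  176.6] [319. 119.]
wide [0.439 0.062 0.098] [253.1 196.2] [175. 160.]
rest [ 0.454 -0.27   0.006] [329.7 347.1] [335. 477.]
thin [ 0.471 -0.183  0.1  ] [318.4 265.5] [312. 305.]
thick [ 0.407 -0.329  0.1  ] [317.  340.6] [309. 463.]
vial [ 0.393 -0.078  0.052] [253.5 262.5] [175. 299.]
post [ 0.512 -0.062  0.075] [312.7 232.2] [300. 236.]
wcam [0.11852028 0.54083616 0.37445524]
cam in tool [ 0.06742327 -0.00045521 -0.14316911] [[-3.15114613e-04  9.99999943e-01 -1.24891392e-04]
 [-9.63420033e-01 -3.37058114e-04 -2.67995759e-01]
 [-2.67995786e-01  3.58734893e-05  9.63420084e-01]]
[ 0.35736177 -0.13847914  1.14184048]
[ 0.22332512 -0.74925147  0.60013316]
[[-9.43495543e-01  3.31385212e-01  4.64884660e-05]
 [ 3.31385214e-01  9.43495543e-01  1.82413623e-05]
 [-3.78167428e-05  3.26162343e-05 -9.99999999e-01]]
```

Run:
```python
from h import *
L=lambda n:pickle.load(open('pics/%s.pkl'%n,'rb'))
t=L('top0');s=L('side0')
f=lambda x,y:(x/2.25+100,y/2.25+170)
g=lambda x,y:(x/2.1+170,y/2.1+120)
for z in (0,.2,.4): print(z,[np.round(onplane(t,f(*p),z),3) for p in [(388,125),(600,165),(788,205),(390,20),(788,110)]])
print([np.round(onplane(s,g(*p),0),3) for p in [(345,200),(360,310),(385,430),(400,490)]])
a=cv2.imread('pics/side0.png');b=cv2.imread('pics/top0.png')
cv2.imwrite('pics/both.png',cv2.resize(np.hstack([a,b]),(800,300)))
```

```text
0 [array([0.56 , 0.009, 0.   ]), array([ 0.512, -0.225,  0.   ]), array([ 0.466, -0.429,  0.   ]), array([0.681, 0.007, 0.   ]), array([ 0.571, -0.434,  0.   ])]
0.2 [array([ 0.525, -0.017,  0.2  ]), array([ 0.485, -0.21 ,  0.2  ]), array([ 0.447, -0.378,  0.2  ]), array([ 0.624, -0.018,  0.2  ]), array([ 0.534, -0.382,  0.2  ])]
0.4 [array([ 0.489, -0.043,  0.4  ]), array([ 0.458, -0.195,  0.4  ]), array([ 0.428, -0.327,  0.4  ]), array([ 0.567, -0.044,  0.4  ]), array([ 0.496, -0.33 ,  0.4  ])]
[array([0.621, 0.078, 0.   ]), array([ 0.558, -0.092,  0.   ]), array([ 0.513, -0.236,  0.   ]), array([ 0.496, -0.295,  0.   ])]
```

View pics/both.png

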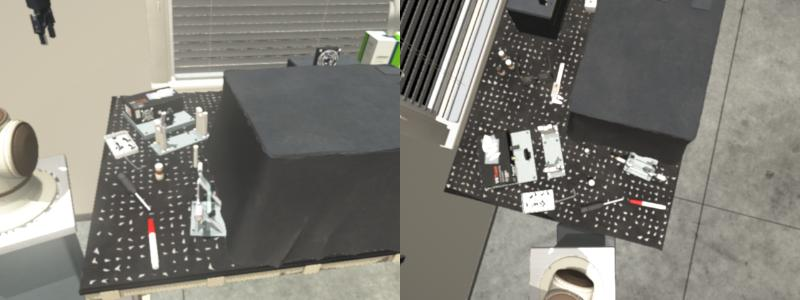

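Run:
```python
from h import *
L=lambda n:pickle.load(open('pics/%s.pkl'%n,'rb'))
t=L('top0');s=L('side0')
b=cv2.imread('pics/top0.png')[0:300,220:560]; b=np.clip(b.astype(float)*2,0,255).astype('uint8')
cv2.imwrite('pics/t2.png',cv2.resize(b,None,fx=2,fy=2))
```

```text
(no output)
```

View pics/t2.png

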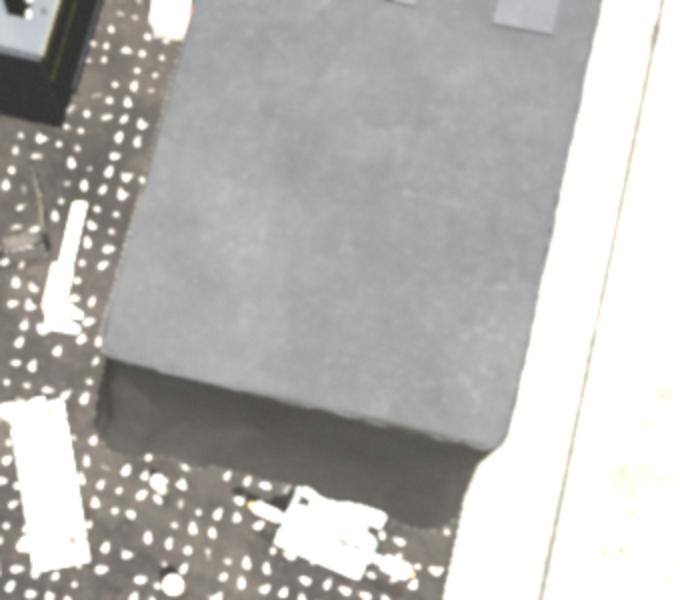

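Run:
```python
from h import *
L=lambda n:pickle.load(open('pics/%s.pkl'%n,'rb'))
t=L('top0');s=L('side0')
for uv in [(270,215),(278,222),(435,262)]: print(uv,onplane(t,uv,0))
for z in (.25,.3,.35,.4): print(z,[np.round(onplane(t,uv,z),3) for uv in [(272.5,177.5),(315,183),(465,224)]])
```

```text
(270, 215) [0.58724338 0.01525823 0.        ]
(278, 222) [ 0.56911578 -0.00494192  0.        ]
(435, 262) [ 0.46414    -0.39130103  0.        ]
0.25 [array([ 0.613, -0.023,  0.25 ]), array([ 0.6  , -0.107,  0.25 ]), array([ 0.514, -0.397,  0.25 ])]
0.3 [array([ 0.598, -0.029,  0.3  ]), array([ 0.586, -0.109,  0.3  ]), array([ 0.505, -0.383,  0.3  ])]
0.35 [array([ 0.584, -0.036,  0.35 ]), array([ 0.573, -0.111,  0.35 ]), array([ 0.496, -0.368,  0.35 ])]
0.4 [array([ 0.57 , -0.042,  0.4  ]), array([ 0.559, -0.112,  0.4  ]), array([ 0.488, -0.354,  0.4  ])]
```

Emit:
step_arm(dr=[[0,0,0],[0,0,-0.1],[0,0,-0.2],[0,0,-0.3],[0,0,-0.4],[0,0,-0.478],[0,0,-0.478],[0,0,-0.478]], xyz=[[0,0,-1],[-1.0,-0.6,-2.2],[-2,-1.2,-2.2],[-3,-1.8,-2.2],[-4.0,-2.4,-2.2],[-5.1,-3,-2.2],[-6.2,-3.6,-2.2],[-7.2,-4.2,-2.2]], gripper=[1,1,1,1,1,1,1,1])

```text
time: 1.85
ee_pos: [0.3993, 0.2633, 0.3194]
tcp_rot: [180.0, 0.0, -171.9]
wrist_force: [0.5, 1.4, -1.1]
opening: 0.0852
```

Run:
```python
from h import *
o=bot.get_obs();print({k:np.round(o[k],3) for k in ('time','q','ee_pos','tcp_rot')})
R=Ro.from_euler('xyz',o['tcp_rot'],degrees=True).as_matrix()
print(R.T@(np.array([.55,.09,.32])-o['ee_pos'])/.04)
```

```text
{'time': np.float64(1.85), 'q': array([ 3.3393e+01, -1.8880e+00,  1.3079e+01,  1.0493e+02,  1.0000e-03,
        2.5343e+01]), 'ee_pos': array([0.399, 0.263, 0.319]), 'tcp_rot': array([ 1.79984e+02,  3.30000e-02, -1.71950e+02])}
[-3.12261643 -4.81620394 -0.01373842]
```

Emit:
step_arm(dr=[[0,0,0],[0,0,0],[0,0,0],[0,0,0],[0,0,0],[0,0,0],[0,0,0],[0,0,0]], xyz=[[-0.6,-1,0],[-1.3,-2,0],[-2,-3,0],[-2.6,-4,0],[-3.1,-4.8,0],[-3.1,-4.8,0],[-3.1,-4.8,0],[-3.1,-4.8,0]], gripper=[1,1,1,1,1,1,1,1])

```text
time: 2.65
ee_pos: [0.5475, 0.0928, 0.3195]
tcp_rot: [180.0, 0.0, -171.9]
wrist_force: [-0.4, 0.3, -0.0]
opening: 0.0855
```

Run:
```python
from h import *
w=cap('wrist','w1')
for th in ['stand','clamp','notch_wide']:
    r=bot.regions_of(w,th); print(th,[(round(a['p'],2),np.round(a['box'],1).tolist()) for a in r[:3]])
```

```text
stand [(0.65, [418.1, 159.4, 336.5, 202.4])]
clamp [(0.65, [182.9, 144.5, 36.8, 14.0]), (0.61, [269.8, 84.7, 33.2, 19.1])]
notch_wide [(0.87, [416.6, 157.4, 333.4, 205.9])]
```

View pics/w1.png

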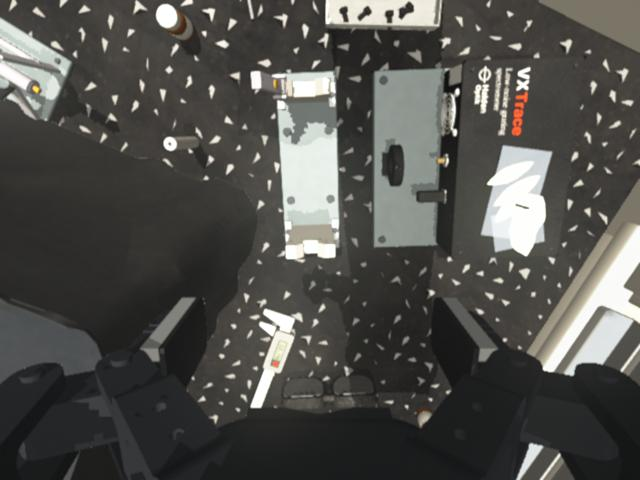

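Run:
```python
import cv2
a=cv2.imread('pics/w1.png')[60:270,230:360]
cv2.imwrite('pics/w1c.png',cv2.resize(a[:60],None,fx=6,fy=6,interpolation=cv2.INTER_CUBIC))
cv2.imwrite('pics/w1d.png',cv2.resize(a[140:210],None,fx=6,fy=6,interpolation=cv2.INTER_CUBIC))
```

```text
(no output)
```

View pics/w1c.png

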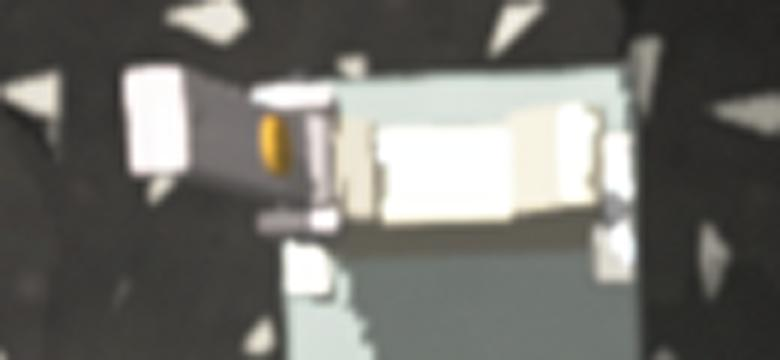

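View pics/w1d.png

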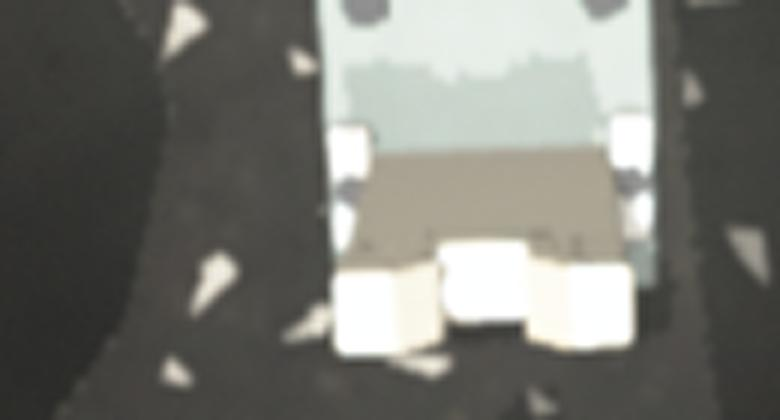

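```bash
cat > fitstand.py <<'E'
from h import *
from scipy.optimize import least_squares
w=pickle.load(open('pics/w1.pkl','rb'))
A=lambda x,y:(x/6+230,y/6+60)
B=lambda x,y:(x/6+230,y/6+200)
pts=[((71,-25,98),B(335,270)),((71,25,98),B(632,262)),((85,-25,98),B(338,355)),((85,25,98),B(635,348)),
((71,-7.5,82),B(440,243)),((71,7.5,82),B(527,240)),((85,-7.5,82),B(445,323)),((85,7.5,82),B(527,320)),
((-85,-10.5,79),A(378,125)),((-85,10.5,79),A(515,122)),((-71,-10.5,79),A(380,222)),((-71,10.5,79),A(513,218)),
((-71,25,98),A(600,205)),((-85,25,98),A(597,103)),((-103,34,8),A(635,68))]
P=np.array([p[0] for p in pts])/1e3; U=np.array([p[1] for p in pts])
def W(v,P): 
    c,s=np.cos(v[2]),np.sin(v[2]); return np.c_[v[0]+c*P[:,0]-s*P[:,1],v[1]+s*P[:,0]+c*P[:,1],P[:,2]+(v[3] if len(v)>3 else 0)]
f=lambda v:(proj(w,W(v,P))-U).ravel()
for v0 in ([.515,.074,.14],[.515,.074,.14,0]):
    r=least_squares(f,v0,loss='soft_l1'); print(r.x,np.degrees(r.x[2])); print(np.round(r.fun.reshape(-1,2),1).tolist())
E
python3 fitstand.py
```

```text
[0.51933151 0.07724639 0.17739154] 10.163786681304536
[[-0.3, 0.7], [-0.2, 0.3], [0.0, -0.3], [-0.4, -0.8], [0.1, 0.2], [-0.1, 0.2], [-0.1, -0.4], [0.4, -0.4], [-0.4, 0.6], [-1.1, 0.3], [0.1, 0.2], [-0.2, 0.0], [1.2, -0.4], [1.2, -0.0], [-0.0, -0.4]]
[5.19322202e-01 7.72481305e-02 1.77378544e-01 1.46551883e-04] 10.163041946364787
[[-0.3, 0.8], [-0.2, 0.3], [0.0, -0.2], [-0.4, -0.8], [0.1, 0.3], [-0.1, 0.3], [-0.1, -0.4], [0.4, -0.4], [-0.4, 0.6], [-1.1, 0.2], [0.0, 0.2], [-0.2, -0.0], [1.2, -0.4], [1.2, -0.1], [-0.0, -0.5]]
```

Emit:
step_arm(dr=[[0,0,0],[0,0,-0.1],[0,0,-0.25],[0,0,-0.4],[0,0,-0.55],[0,0,-0.7],[0,0,-0.85],[0,0,-1.0]], xyz=[[1.2,0,0],[2.4,-0.6,0],[3.5,-1.6,0],[4.3,-2.6,0],[4.6,-3.6,0],[4.6,-4.6,0.5],[4.6,-5.6,1],[4.6,-6.7,1]], gripper=[1,1,1,1,1,1,1,1])

```text
time: 3.65
ee_pos: [0.4003, -0.1773, 0.282]
tcp_rot: [-180.0, 0.0, -121.1]
wrist_force: [1.4, 1.5, -0.5]
opening: 0.086
```

Emit:
step_arm(dr=[[0,0,0],[0,0,0],[0,0,0],[0,0,0],[0,0,0],[0,0,0],[0,0,0],[0,0,0]], xyz=[[0,0,0],[0,0,0],[0,0,0],[0,0,0],[0,0,0],[0,0,0],[0,0,0],[0,0,0]], gripper=[1,1,1,1,1,1,1,1])

```text
time: 4.45
ee_pos: [0.401, -0.1764, 0.2827]
tcp_rot: [-180.0, -0.0, -121.5]
wrist_force: [0.3, -0.0, -0.9]
opening: 0.0854
```

Run:
```python
from h import *
w=cap('wrist','w2')
for th in ['lamp_run','lamp_thick','rest']:
    r=bot.regions_of(w,th); print(th,[(round(a['p'],2),np.round(a['box'],1).tolist()) for a in r[:3]])
print(bot.get_obs()['q'])
```

```text
lamp_run [(0.79, [223.2, 149.8, 59.0, 243.4])]
lamp_thick [(0.55, [227.2, 146.5, 64.1, 241.2])]
rest [(0.67, [227.2, 153.9, 98.7, 113.8])]
[-2.37665604e+01 -8.71289232e+00  2.53851892e+00  1.01257433e+02
 -2.53025575e-04 -8.22752000e+01]
```

View pics/w2.png

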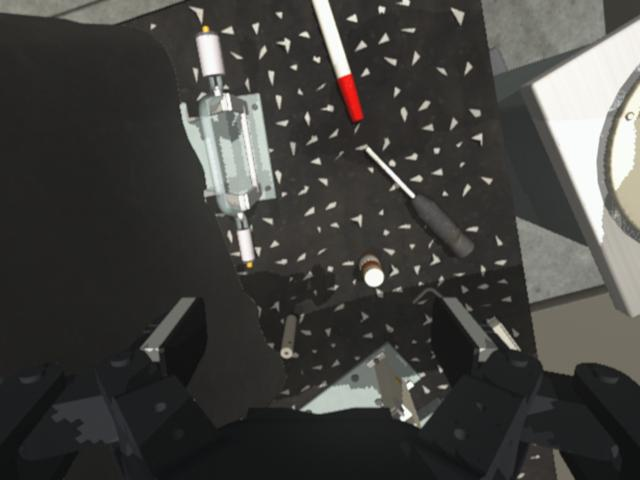

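Run:
```python
import cv2
a=cv2.imread('pics/w2.png')[20:275,150:300]
cv2.imwrite('pics/w2c.png',cv2.resize(a[:120],None,fx=5,fy=5,interpolation=cv2.INTER_CUBIC))
cv2.imwrite('pics/w2d.png',cv2.resize(a[135:],None,fx=5,fy=5,interpolation=cv2.INTER_CUBIC))
```

```text
(no output)
```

View pics/w2c.png

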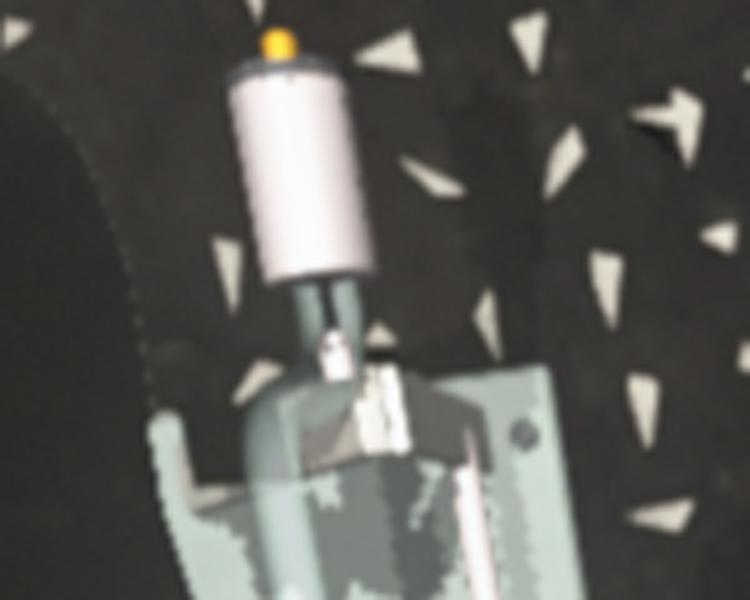

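View pics/w2d.png

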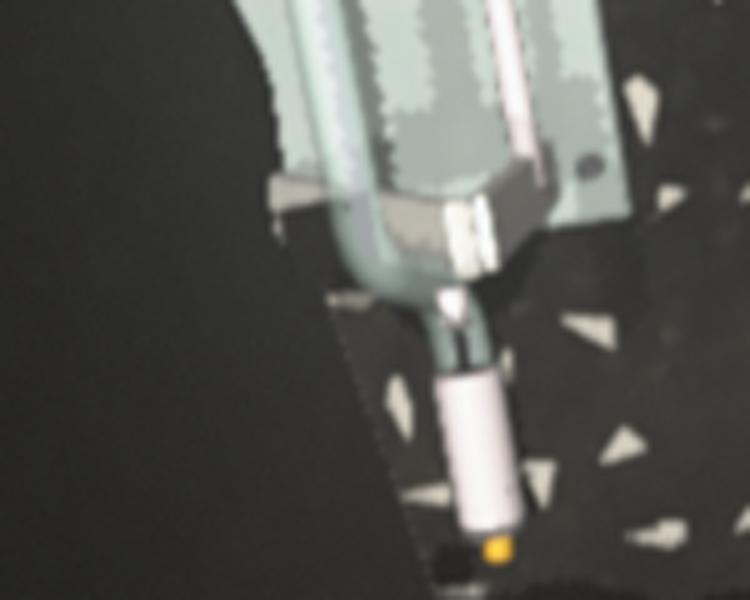

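```bash
cat > fitlamp.py <<'E'
from h import *
from scipy.optimize import least_squares
w=pickle.load(open('pics/w2.pkl','rb'))
A=lambda x,y:np.array((x/5+150,y/5+20))
B=lambda x,y:np.array((x/5+150,y/5+155))
pts=[((-93,0,40),A(287,80)),((-63,0,40),A(321,276)),((93,0,40),B(490,528)),((63,0,40),B(468,373))]
runpx=[A(279,500),A(288,560),B(317,0),B(326,50),B(338,100)]
def M(yaw,lean):
    # yaw = azimuth of lamp x; z leans toward +lamp y
    lx=np.array([np.cos(yaw),np.sin(yaw),0]); h=np.array([-lx[1],lx[0],0]) # left of lx = toward -x when lx~+y
    lz=np.cos(lean)*np.array([0,0,1])+np.sin(lean)*h
    return np.c_[lx,np.cross(lz,lx),lz]
P=np.array([p[0] for p in pts])/1e3;U=np.array([p[1] for p in pts])
def f(v,z=None,lean=None,full=False):
    z=.07 if len(v)<4 else v[3]; lean=np.radians(35) if len(v)<5 else v[4]
    m=M(v[2],lean); T=np.array([v[0],v[1],z])
    e=(proj(w,P@m.T+T)-U)
    a,b=proj(w,np.array([[-.037,0,0],[.037,0,0]])@m.T+T); d=(b-a)/np.linalg.norm(b-a); n=np.array([-d[1],d[0]])
    return np.r_[e.ravel(),(np.array(runpx)-a)@n]
if __name__=='__main__':
  for v0 in ([.46,-.27,1.16],[.46,-.27,1.16,.07],[.46,-.27,1.16,.07,.61]):
    r=least_squares(f,v0,loss='soft_l1'); print(np.round(r.x,4),np.degrees(r.x[2])); print(np.round(r.fun,1).tolist())
E
python3 fitlamp.py
```

```text
[ 0.4602 -0.2667  1.1469] 65.71379203215467
[-0.2, -1.2, 0.7, 1.1, 1.2, 0.4, -0.4, -0.5, 0.1, 0.7, -0.6, -0.4, -0.8]
[ 0.4605 -0.2667  1.1471  0.0689] 65.72647295763795
[-0.2, -0.7, 0.7, 1.5, 1.1, 0.2, -0.4, -0.7, 0.1, 0.7, -0.6, -0.4, -0.8]
[ 0.4604 -0.2667  1.1465  0.0688  0.5999] 65.69001478147133
[-0.4, -0.7, 0.4, 1.5, 0.8, 0.3, -0.7, -0.6, 0.4, 0.9, -0.3, -0.2, -0.6]
```

Run:
```python
from h import *
w=pickle.load(open('pics/w2.pkl','rb'));w1=pickle.load(open('pics/w1.pkl','rb'))
for z in (0,.1,.2,.3): print(z,[np.round(onplane(w,uv,z)[:2],3).tolist() for uv in [(170,70),(188,140),(205,175),(208,205),(236,273),(280,370)]])
print(-w['R'].T@w['t'],-w1['R'].T@w1['t'])
for z in (0,.1,.2,.3): print(z,[np.round(onplane(w1,uv,z)[:2],3).tolist() for uv in [(60,125),(150,165),(230,180),(257,215),(240,270)]])
r=np.array([.4602,-.2667]);x=np.array([np.cos(np.radians(-24.3)),np.sin(np.radians(-24.3))])
print('face pts dist along x', [ (p,np.round((np.array(p)-r)@x,3)) for p in [(.464,-.391),(.569,-.005),(.518,-.283)]])
a=cv2.imread('pics/w2.png')[0:300,0:300];a=np.clip(a*3.0,0,255).astype('uint8');cv2.imwrite('pics/w2b.png',cv2.resize(a,None,fx=2,fy=2))
```

```text
0 [[0.465, -0.369], [0.491, -0.303], [0.498, -0.262], [0.515, -0.233], [0.535, -0.148], [0.563, -0.008]]
0.1 [[0.442, -0.338], [0.462, -0.287], [0.467, -0.256], [0.48, -0.234], [0.495, -0.169], [0.517, -0.062]]
0.2 [[0.418, -0.306], [0.432, -0.271], [0.436, -0.25], [0.445, -0.234], [0.456, -0.189], [0.471, -0.115]]
0.3 [[0.395, -0.275], [0.403, -0.255], [0.405, -0.243], [0.41, -0.234], [0.416, -0.209], [0.424, -0.168]]
[ 0.36593397 -0.23499739  0.4258144 ] [0.48054807 0.082606   0.46265548]
0 [[0.514, -0.219], [0.546, -0.113], [0.55, -0.016], [0.589, 0.02], [0.665, 0.006]]
0.1 [[0.507, -0.154], [0.532, -0.071], [0.535, 0.005], [0.566, 0.034], [0.625, 0.022]]
0.2 [[0.5, -0.089], [0.518, -0.029], [0.52, 0.026], [0.542, 0.047], [0.585, 0.039]]
0.3 [[0.492, -0.023], [0.504, 0.014], [0.505, 0.048], [0.519, 0.061], [0.545, 0.056]]
face pts dist along x [((0.464, -0.391), np.float64(0.055)), ((0.569, -0.005), np.float64(-0.009)), ((0.518, -0.283), np.float64(0.059))]
```

View pics/w2b.png

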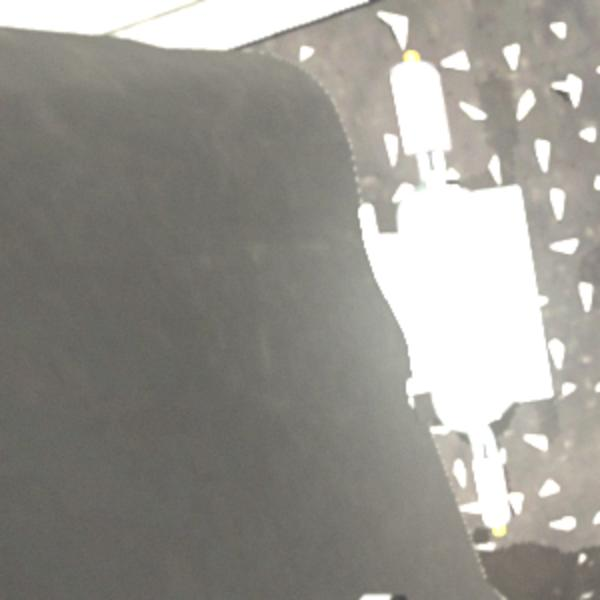

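```bash
cat > tgt.py <<'E'
from h import *
from fitlamp import M
def rel(pos,Rt,start=None,verbose=True):
    o=bot.get_obs()
    p0=o['ee_pos'] if start is None else start[0]; R0=Ro.from_euler('xyz',o['tcp_rot'],degrees=True).as_matrix() if start is None else start[1]
    d=R0.T@(np.array(pos)-p0)/.04; dr=Ro.from_matrix(R0.T@Rt).as_rotvec()
    print('xyz',np.round(d,3),'dr',np.round(dr,4),'now',np.round(p0,4))
    return d,dr
RUN=np.array([.4602,-.2667,.0695]); YAW=np.radians(65.7)
m=M(YAW,np.radians(35)); RG=np.c_[-m[:,0],m[:,1],-m[:,2]]
S0=np.array([.5193,.0772]); SY=np.radians(10.16)
E
python3 - <<'E'
from tgt import *
print(RG)
tz=RG[:,2]
rel(RUN-.083*tz,RG); rel(RUN+.017*tz,RG)
print(RUN-.083*tz)
E
```

```text
[[-0.41151436 -0.74657786  0.52275944]
 [-0.91140328  0.33709283 -0.23603494]
 [-0.         -0.57357644 -0.81915204]]
xyz [ 1.297 -1.26   3.627] dr [ 0.6102 -0.0383 -0.1216] now [ 0.4009 -0.1766  0.2826]
xyz [ 1.117 -2.683  5.675] dr [ 0.6102 -0.0383 -0.1216] now [ 0.4009 -0.1766  0.2826]
[ 0.41681097 -0.2471091   0.13748962]
```

Emit:
step_arm(dr=[[0.1,-0.006,-0.02],[0.24,-0.015,-0.048],[0.38,-0.024,-0.076],[0.5,-0.03,-0.1],[0.61,-0.038,-0.122],[0.61,-0.038,-0.122],[0.61,-0.038,-0.122],[0.61,-0.038,-0.122]], xyz=[[0.3,-0.6,0.3],[0.8,-1.26,0.8],[1.297,-1.26,1.4],[1.297,-1.26,2],[1.297,-1.26,2.7],[1.297,-1.26,3.2],[1.297,-1.26,3.627],[1.297,-1.26,3.627]], gripper=[0.32,0.32,0.32,0.32,0.32,0.32,0.32,0.32])

```text
time: 5.45
ee_pos: [0.4156, -0.2465, 0.1348]
tcp_rot: [-145.2, 0.0, -114.3]
wrist_force: [-0.3, 0.7, 0.6]
opening: 0.0274
```

Run:
```python
from tgt import *
w=cap('wrist','w3'); print(bot.get_obs()['opening'],bot.get_obs()['q'])
s=cap('side','s3');
cv2.imwrite('pics/s3c.png',cv2.resize(cv2.imread('pics/s3.png')[180:400,220:440],None,fx=2.7,fy=2.7))
tz=RG[:,2]
rel(RUN-.083*tz,RG);rel(RUN+.017*tz,RG)
P=np.array([[-93,0,40],[-63,0,40],[93,0,40],[63,0,40],[-37,0,0],[37,0,0]])/1e3
print(np.round(proj(w,P@m.T+RUN),1).tolist())
```

```text
0.02729754282606924 [-33.87909956 -41.66505504 -43.93080573  53.17742734   5.46325216
 -97.89357868]
xyz [-0.001  0.017  0.014] dr [-0.0004 -0.0002  0.0006] now [ 0.417  -0.2472  0.1383]
xyz [-1.000e-03  1.800e-02  2.514e+00] dr [-0.0004 -0.0002  0.0006] now [ 0.417  -0.2472  0.1383]
[[314.0, 76.2], [314.2, 144.5], [315.1, 419.2], [315.0, 374.7], [314.8, 187.5], [315.2, 301.8]]
```

View pics/w3.png

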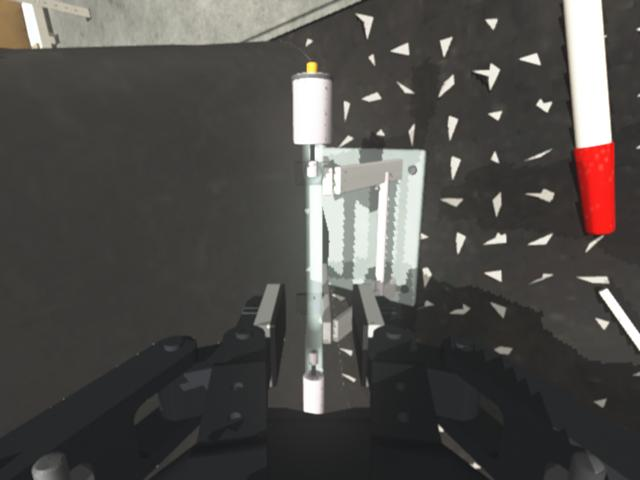

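View pics/s3c.png

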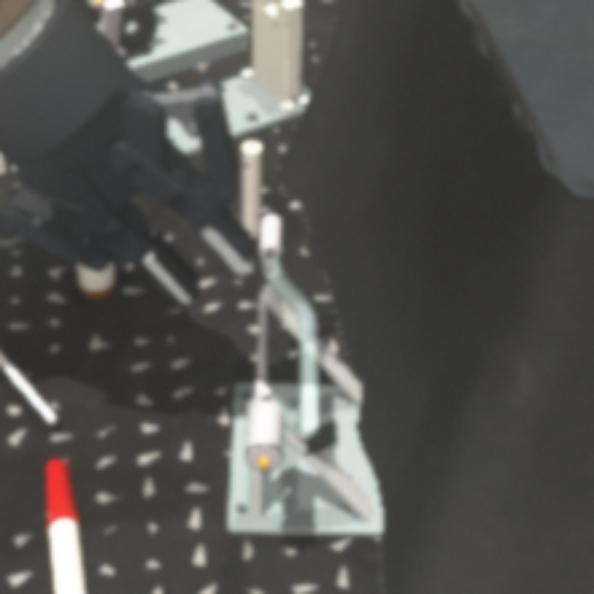

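Emit:
step_arm(dr=[[0,0,0],[0,0,0],[0,0,0],[0,0,0],[0,0,0],[0,0,0],[0,0,0],[0,0,0]], xyz=[[0,0,0.4],[0,0,0.9],[0,0,1.4],[0,0,1.8],[0,0,2.15],[0,0,2.4],[0,0,2.5],[0,0,2.5]], gripper=[0.32,0.32,0.32,0.32,0.32,0.32,0.32,0.32])

```text
time: 6.35
ee_pos: [0.4694, -0.2708, 0.0557]
tcp_rot: [-145.0, -0.0, -114.3]
wrist_force: [-1.3, 0.2, 0.4]
opening: 0.027
```

Run:
```python
from tgt import *
w=cap('wrist','w4'); print(bot.get_obs()['wrist_force'])
s=cap('side','s4');
cv2.imwrite('pics/s4c.png',cv2.resize(cv2.imread('pics/s4.png')[210:400,240:430],None,fx=3,fy=3))
tz=RG[:,2]
rel(RUN+.017*tz,RG)
```

```text
[ 0.0924362  -0.12049945  0.47866285]
xyz [-0.     0.018  0.013] dr [-0.0006 -0.0001  0.0007] now [ 0.4694 -0.2708  0.0564]
```

View pics/w4.png

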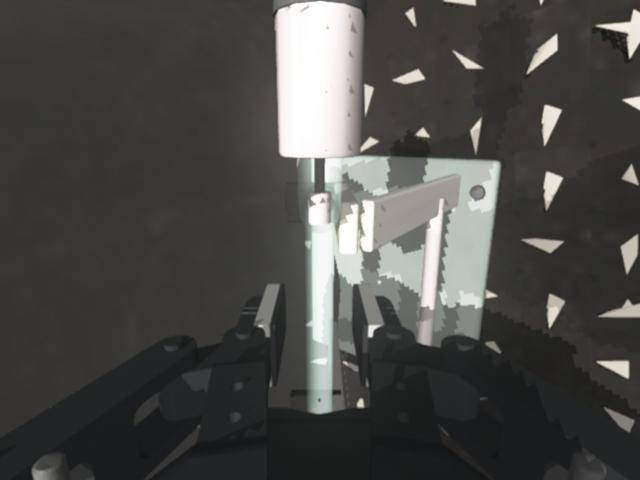

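View pics/s4c.png

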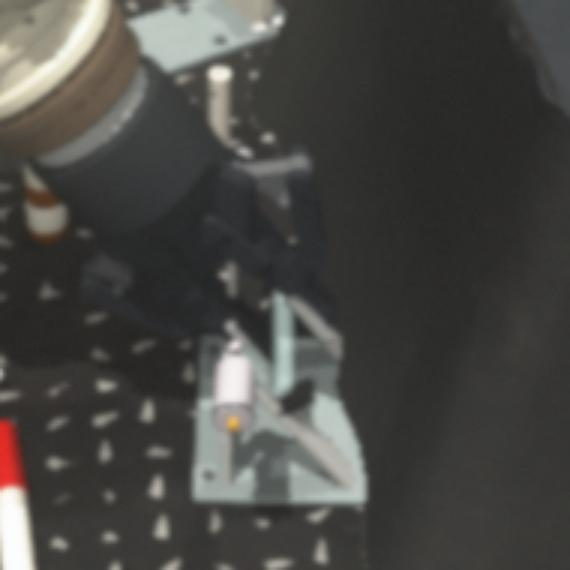

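Emit:
step_arm(dr=[[0,0,0],[0,0,0],[0,0,0],[0,0,0],[0,0,0],[0,0,0],[0,0,0],[0,0,0]], xyz=[[0,0,0],[0,0,0],[0,0,0],[0,0,0],[0,0,0],[0,0,0],[0,0,0],[0,0,0]], gripper=[0.2,0.1,0,0,0,0,0,0], squeeze=30)

```text
time: 7.25
ee_pos: [0.4694, -0.2709, 0.0562]
tcp_rot: [-145.0, -0.0, -114.3]
wrist_force: [-3.4, 1.5, 4.5]
opening: 0.0091
```

Emit:
step_arm(dr=[[0,0,0],[0,0,0],[0,0,0],[0,0,0],[0,0,0],[0,0,0],[0,0,0],[0,0,0]], xyz=[[0,-0.05,-0.08],[0,-0.14,-0.2],[0,-0.28,-0.4],[0,-0.46,-0.65],[0,-0.63,-0.9],[0,-0.84,-1.2],[0,-1.05,-1.5],[0,-1.26,-1.8]], gripper=[0,0,0,0,0,0,0,0])

```text
time: 8.05
ee_pos: [0.4693, -0.2707, 0.1452]
tcp_rot: [-145.0, -0.0, -114.3]
wrist_force: [-0.6, -1.1, -0.4]
opening: 0.0085
```

Run:
```python
from tgt import *
w=cap('wrist','w5'); o=bot.get_obs(); print(o['wrist_force'],o['opening'],o['ee_pos'])
```

```text
[ 0.18754916 -1.31919915  2.71683556] 0.008751563163192602 [ 0.47020932 -0.27132855  0.14837582]
```

View pics/w5.png

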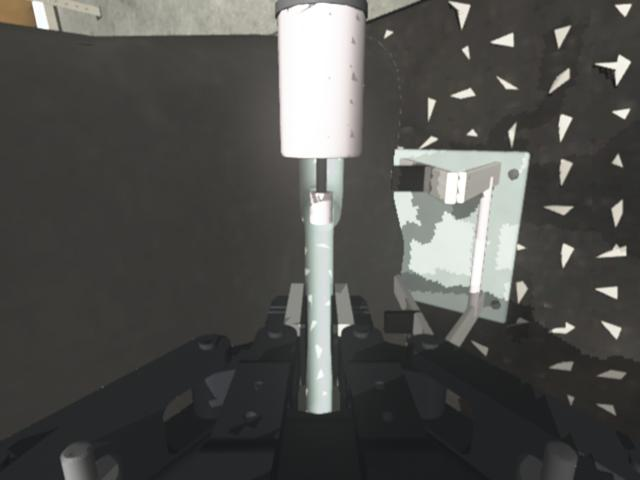

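```bash
cat >> tgt.py <<'E'
c,s=np.cos(SY),np.sin(SY)
RF=np.c_[[-c,-s,0],[-s,c,0],[0,0,-1.]]
E
python3 - <<'E'
from tgt import *
print(np.linalg.det(RF))
rel([.37,.04,.24],RF)
rel([.37,-.12,.22],RF)
E
```

```text
0.9999999999999999
xyz [-6.063  3.152 -5.041] dr [-0.5663  0.2971  0.9384] now [ 0.4702 -0.2713  0.1484]
xyz [-2.417  2.1   -3.68 ] dr [-0.5663  0.2971  0.9384] now [ 0.4702 -0.2713  0.1484]
```

Emit:
step_arm(dr=[[0,0,0],[-0.06,0.03,0.1],[-0.13,0.07,0.22],[-0.2,0.105,0.33],[-0.27,0.14,0.445],[-0.34,0.178,0.56],[-0.41,0.215,0.68],[-0.48,0.25,0.8]], xyz=[[-0.3,0.3,-0.5],[-0.8,0.7,-1.2],[-1.3,1.1,-2],[-1.8,1.6,-2.8],[-2.4,2.1,-3.68],[-3.3,2.4,-4.0],[-4.2,2.7,-4.4],[-5.1,3,-4.8]], gripper=[0,0,0,0,0,0,0,0])

```text
time: 8.9
ee_pos: [0.3629, 0.0028, 0.2328]
tcp_rot: [-175.3, 2.2, -162.0]
wrist_force: [0.0, -0.3, -0.1]
opening: 0.009
```

Run:
```python
from tgt import *
o=bot.get_obs(); print(o['q'],o['ee_pos'],o['tcp_rot'],o['opening'])
rel([.37,.07,.24],RF)
```

```text
[  3.60135963 -23.72625298 -14.80162918  95.64895608  -4.02575548
 -14.3804115 ] [0.36291541 0.00279337 0.23284288] [-175.28815711    2.17445177 -162.04391465] 0.008961579367947855
xyz [-0.693  1.526 -0.279] dr [-0.0795  0.0435  0.1344] now [0.3629 0.0028 0.2328]
```

Emit:
step_arm(dr=[[-0.04,0.02,0.07],[-0.08,0.043,0.134],[-0.08,0.043,0.134],[-0.08,0.043,0.134],[-0.08,0.043,0.134],[-0.08,0.043,0.134],[-0.08,0.043,0.134],[-0.08,0.043,0.134]], xyz=[[-0.2,0.5,-0.1],[-0.5,1.1,-0.2],[-0.69,1.5,-0.28],[-0.69,1.5,-0.28],[-0.69,1.5,-0.28],[-0.69,1.5,-0.28],[-0.69,1.5,-0.28],[-0.69,1.5,-0.28]], gripper=[0,0,0,0,0,0,0,0])

```text
time: 9.7
ee_pos: [0.3699, 0.0667, 0.2392]
tcp_rot: [-179.9, 0.1, -169.6]
wrist_force: [0.0, 0.6, -1.4]
opening: 0.0088
```

Run:
```python
from tgt import *
o=bot.get_obs(); print(o['q'],o['tcp_rot'],o['opening'])
rel([.5193,.0772,.20],RF)
t=cap('top','t6'); w=cap('wrist','w6')
cv2.imwrite('pics/t6c.png',cv2.resize(cv2.imread('pics/t6.png')[180:340,180:380],None,fx=4,fy=3.7,interpolation=cv2.INTER_CUBIC))
```

```text
[ 1.02842586e+01 -1.84846339e+01 -1.02485131e+01  9.81254459e+01
 -7.45122986e-02 -1.27179978e-01] [-1.79925242e+02  1.10509289e-01 -1.69588561e+02] 0.00884694483671127
xyz [-3.718 -0.417  0.987] dr [-0.0013  0.0019  0.0044] now [0.3699 0.0667 0.2392]
```

View pics/w6.png

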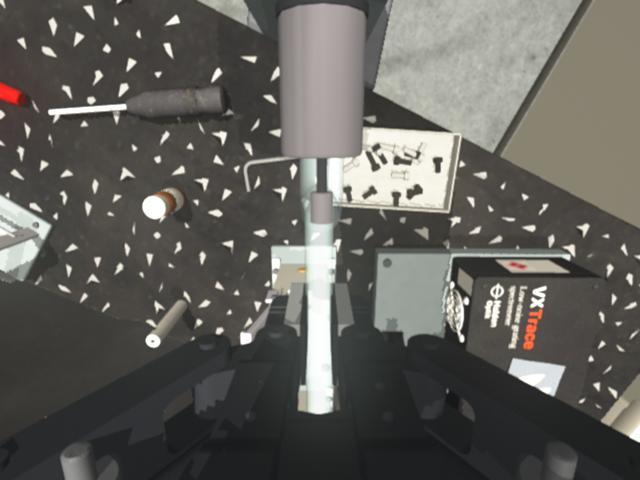

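View pics/t6c.png

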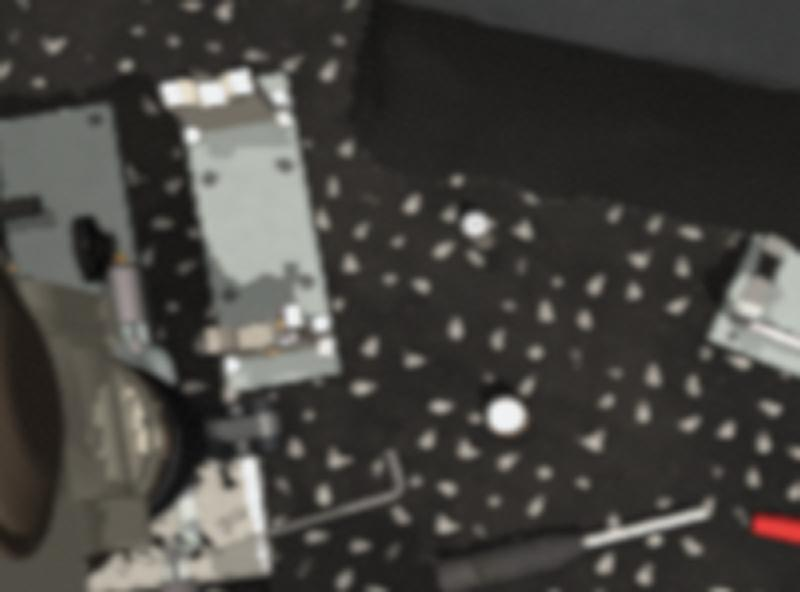

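Emit:
step_arm(dr=[[0,0.002,0.004],[0,0.002,0.004],[0,0.002,0.004],[0,0.002,0.004],[0,0.002,0.004],[0,0.002,0.004],[0,0.002,0.004],[0,0.002,0.004]], xyz=[[-0.5,-0.1,0],[-1.1,-0.2,0],[-1.8,-0.3,0],[-2.5,-0.42,0],[-3.1,-0.42,0.3],[-3.5,-0.42,0.7],[-3.72,-0.42,1.1],[-3.72,-0.42,1.4]], gripper=[0,0,0,0,0,0,0,0])

```text
time: 10.6
ee_pos: [0.5199, 0.0776, 0.1816]
tcp_rot: [-179.9, -0.1, -169.8]
wrist_force: [-0.1, -0.5, -0.5]
opening: 0.0086
```

Run:
```python
from tgt import *
bot.camera('side')
o=bot.get_obs(); print(o['tcp_rot'],o['opening'])
rel([.5193,.0772,.031],RF)
t=cap('top','t7'); w=cap('wrist','w7'); s=cap('side','s7')
cv2.imwrite('pics/s7c.png',cv2.resize(cv2.imread('pics/s7.png')[110:260,190:360],None,fx=4,fy=4,interpolation=cv2.INTER_CUBIC))
```

```text
[-179.93554678   -0.24943287 -169.78174141] 0.00900279198052162
xyz [-2.800e-02 -3.000e-03  3.726e+00] dr [-0.0011 -0.0044  0.001 ] now [0.5188 0.0774 0.1801]
```

View pics/w7.png

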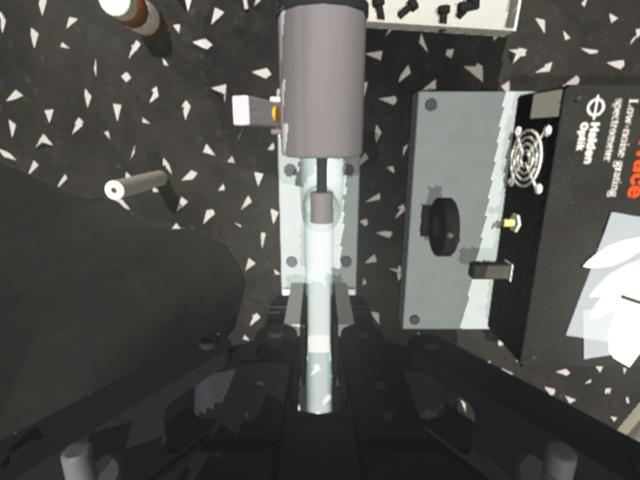

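View pics/s7c.png

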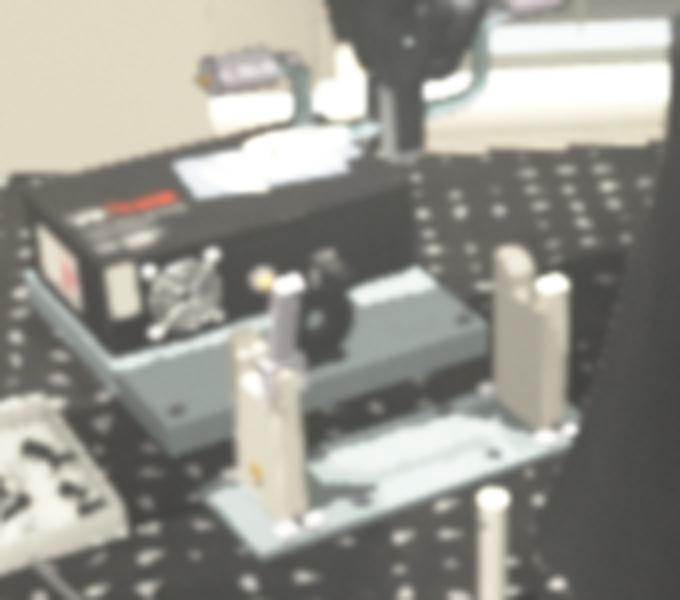

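Emit:
step_arm(dr=[[0,-0.004,0],[0,-0.004,0],[0,-0.004,0],[0,-0.004,0],[0,-0.004,0],[0,-0.004,0],[0,-0.004,0],[0,-0.004,0]], xyz=[[-0.02,0,0.3],[-0.03,0,0.8],[-0.03,0,1.3],[-0.03,0,1.8],[-0.03,0,2.3],[-0.03,0,2.65],[-0.03,0,2.9],[-0.03,0,2.9]], gripper=[0,0,0,0,0,0,0,0])

```text
time: 11.6
ee_pos: [0.52, 0.0776, 0.0663]
tcp_rot: [-179.9, 0.1, -169.8]
wrist_force: [0.8, -0.1, -0.6]
opening: 0.0088
```

Run:
```python
from tgt import *
bot.camera('side')
o=bot.get_obs(); print(o['tcp_rot'],o['opening'],o['wrist_force'])
rel([.5193,.0772,.030],RF)
t=cap('top','t8'); w=cap('wrist','w8'); s=cap('side','s8')
cv2.imwrite('pics/s8c.png',cv2.resize(cv2.imread('pics/s8.png')[130:260,210:350],None,fx=4.5,fy=4.5,interpolation=cv2.INTER_CUBIC))
```

```text
[-179.93089737    0.19246767 -169.76655339] 0.008443660172987493 [-0.42094155  0.44575393  0.22315286]
xyz [ 0.036 -0.007  0.933] dr [-0.0012  0.0034  0.0013] now [0.5205 0.0777 0.0673]
```

View pics/w8.png

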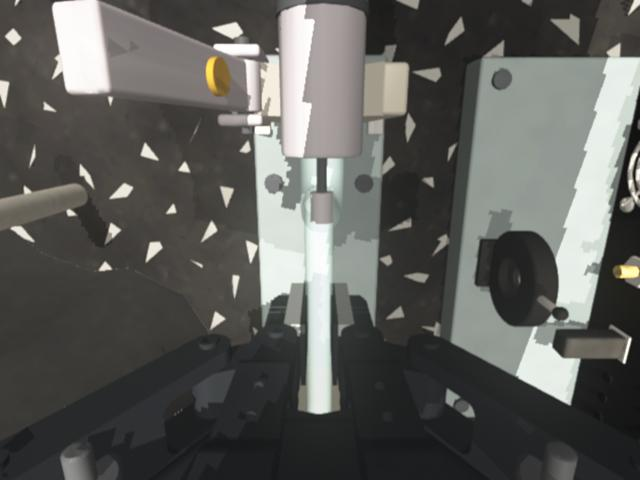

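View pics/s8c.png

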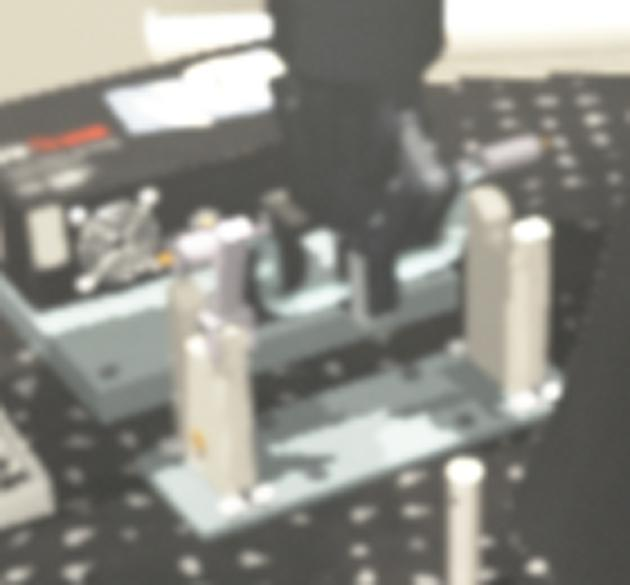

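Run:
```python
from h import *
from fitstand import W
w=pickle.load(open('pics/w8.pkl','rb'))
v=[.5193,.0772,np.radians(10.16)]
Q=np.array([(-71,25,98),(-85,25,98),(-71,-25,98),(-71,0,98),(-78,0,101),(-63,0,110),(-93,0,110),(-71,34,8),(-103,34,8),(-103,-34,8)])/1e3
for a,b in zip(Q*1e3,proj(w,W(v,Q))): print(a,np.round(b,1))
```

```text
[0.51933151 0.07724639 0.17739154] 10.163786681304536
[[-0.3, 0.7], [-0.2, 0.3], [0.0, -0.3], [-0.4, -0.8], [0.1, 0.2], [-0.1, 0.2], [-0.1, -0.4], [0.4, -0.4], [-0.4, 0.6], [-1.1, 0.3], [0.1, 0.2], [-0.2, 0.0], [1.2, -0.4], [1.2, -0.0], [-0.0, -0.4]]
[5.19322202e-01 7.72481305e-02 1.77378544e-01 1.46551883e-04] 10.163041946364787
[[-0.3, 0.8], [-0.2, 0.3], [0.0, -0.2], [-0.4, -0.8], [0.1, 0.3], [-0.1, 0.3], [-0.1, -0.4], [0.4, -0.4], [-0.4, 0.6], [-1.1, 0.2], [0.0, 0.2], [-0.2, -0.0], [1.2, -0.4], [1.2, -0.1], [-0.0, -0.5]]
[-71.  25.  98.] [407.9 115.4]
[-85.  25.  98.] [411.3  61.8]
[-71. -25.  98.] [232.1 115.2]
[-71.   0.  98.] [320.  115.3]
[-78.   0. 101.] [320.1  87.8]
[-63.   0. 110.] [320.1 145.8]
[-93.   0. 110.] [320.3  16.1]
[-71.  34.   8.] [385.7 122.5]
[-103.   34.    8.] [388.9  54.3]
[-103.  -34.    8.] [250.3  54.2]
```

```bash
python3 - <<'E' | tail -4
from tgt import *
w=pickle.load(open('pics/w8.pkl','rb'))
for z in (.116,.125,.134): print(z,(onplane(w,(321,156),z)[:2]-S0)@np.array([c,s]))
E
```

```text
0.116 -0.06078592069709776
0.125 -0.06134180172453434
0.134 -0.06189768275197092
```

Emit:
step_arm(dr=[[0,0.003,0.001],[0,0.003,0.001],[0,0.003,0.001],[0,0.003,0.001],[0,0.003,0.001],[0,0.003,0.001],[0,0.003,0.001],[0,0.003,0.001]], xyz=[[0.04,-0.01,0.1],[0.04,-0.01,0.25],[0.04,-0.01,0.4],[0.04,-0.01,0.55],[0.04,-0.01,0.68],[0.04,-0.01,0.78],[0.04,-0.01,0.82],[0.04,-0.01,0.82]], gripper=[0,0,0,0,0,0,0,0])

```text
time: 12.6
ee_pos: [0.5191, 0.077, 0.0343]
tcp_rot: [-179.9, 0.0, -169.8]
wrist_force: [0.9, -0.1, -0.3]
opening: 0.009
```

Run:
```python
from tgt import *
bot.camera('side')
for i in range(3):
    o=bot.get_obs(); print(o['tcp_rot'],o['opening'],o['wrist_force'],o['torque'])
rel([.5193,.0772,.030],RF)
w=cap('wrist','w9'); s=cap('side','s9')
cv2.imwrite('pics/s9c.png',cv2.resize(cv2.imread('pics/s9.png')[130:260,210:350],None,fx=4.5,fy=4.5,interpolation=cv2.INTER_CUBIC))
```

```text
[-1.79930306e+02  2.59914413e-02 -1.69823452e+02] 0.008339121478743276 [ 0.81326474  0.13520352 -0.37974785] [0.02248862 0.00038222 0.00303712]
[-1.79930306e+02  2.59914413e-02 -1.69823452e+02] 0.008339121478743276 [ 0.81326474  0.13520352 -0.37974785] [0.02248862 0.00038222 0.00303712]
[-1.79930306e+02  2.59914413e-02 -1.69823452e+02] 0.008339121478743276 [ 0.81326474  0.13520352 -0.37974785] [0.02248862 0.00038222 0.00303712]
xyz [-0.002  0.003  0.113] dr [-0.0012  0.0005  0.0003] now [0.5193 0.0771 0.0345]
```

View pics/w9.png

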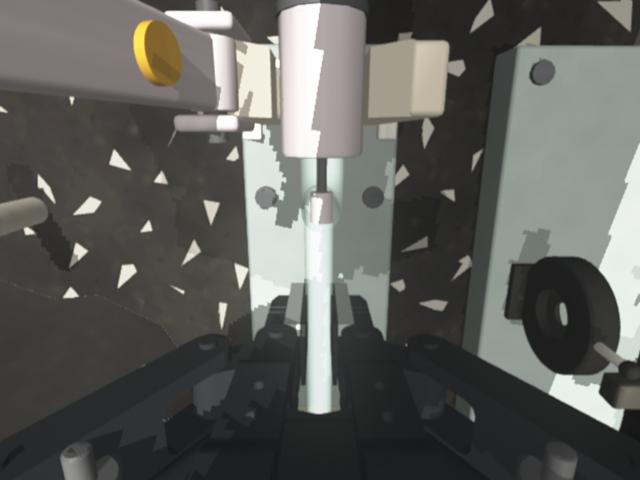

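View pics/s9c.png

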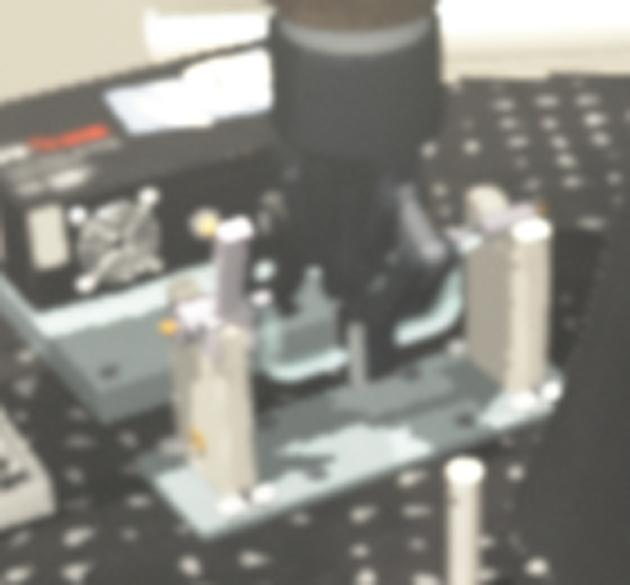

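Emit:
step_arm(dr=[[0,0,0],[0,0,0],[0,0,0],[0,0,0],[0,0,0],[0,0,0],[0,0,0],[0,0,0]], xyz=[[0,0,0.02],[0,0,0.04],[0,0,0.06],[0,0,0.08],[0,0,0.1],[0,0,0.11],[0,0,0.11],[0,0,0.11]], gripper=[0,0,0,0,0,0,0,0])

```text
time: 13.55
ee_pos: [0.5193, 0.0771, 0.0311]
tcp_rot: [-179.9, 0.1, -169.8]
wrist_force: [-3.2, -0.2, 8.8]
opening: 0.0092
```

Run:
```python
from tgt import *
for i in range(3):
    bot.camera('side'); o=bot.get_obs(); print(o['ee_pos'],o['opening'],o['wrist_force'],o['torque'])
```

```text
[0.51934737 0.07706372 0.03114321] 0.008793238302386713 [-4.46130641 -0.81763974  8.26830695] [-0.11803079  0.82459284 -0.00956385]
[0.51933929 0.07704243 0.03110611] 0.008293795894169778 [-3.82641379 -0.7823534   8.80485225] [-0.07043405  0.83563311 -0.08965337]
[0.51934128 0.07704551 0.03112074] 0.008691431053670028 [-3.91614846 -0.529608    8.5079792 ] [-0.09940678  0.80050469 -0.02912137]
```

Emit:
step_arm(dr=[[0,0,0],[0,0,0],[0,0,0],[0,0,0],[0,0,0],[0,0,0],[0,0,0],[0,0,0]], xyz=[[0,0,-0.01],[0,0,-0.02],[0,0,-0.02],[0,0,-0.02],[0,0,-0.02],[0,0,-0.02],[0,0,-0.02],[0,0,-0.02]], gripper=[0,0,0.1,0.15,0.2,0.3,0.35,0.35])

```text
time: 14.5
ee_pos: [0.5192, 0.077, 0.0308]
tcp_rot: [-179.9, 0.0, -169.8]
wrist_force: [0.0, -0.5, 0.1]
opening: 0.0298
```

Run:
```python
from tgt import *
o=bot.get_obs(); print(o['ee_pos'],o['opening'],o['wrist_force'],o['torque'])
w=cap('wrist','w10'); s=cap('side','s10')
cv2.imwrite('pics/s10c.png',cv2.resize(cv2.imread('pics/s10.png')[130:260,210:350],None,fx=4.5,fy=4.5,interpolation=cv2.INTER_CUBIC))
```

```text
[0.51920561 0.07703069 0.03077395] 0.029806444090569213 [ 0.00565019 -0.5337471   0.05416458] [-0.01342838 -0.0145908  -0.00552796]
```

View pics/w10.png

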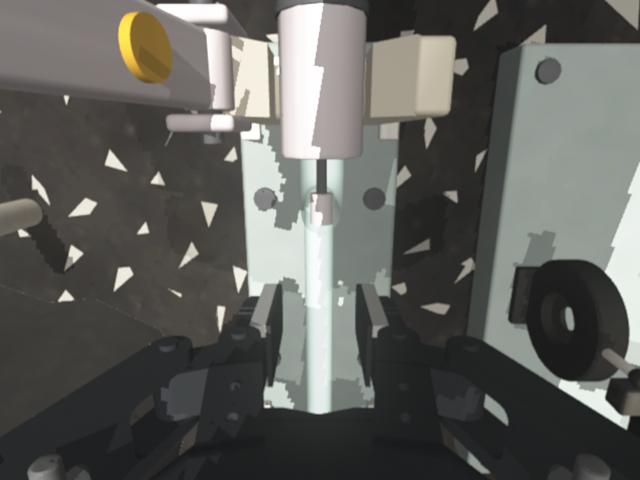

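View pics/s10c.png

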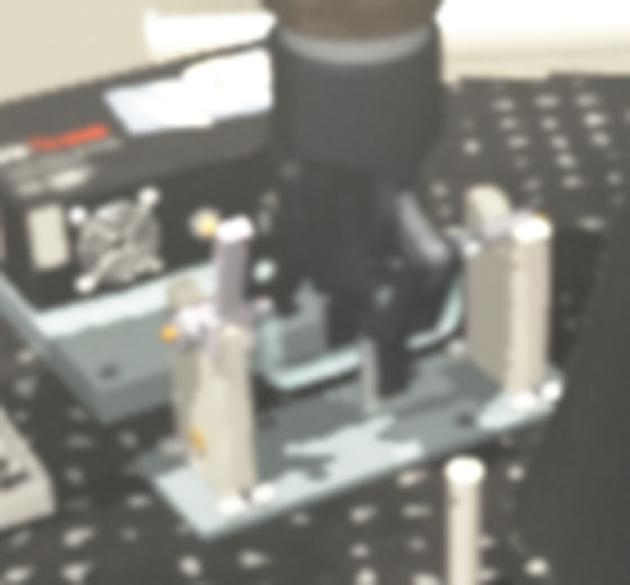

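Emit:
step_arm(dr=[[0,0,0],[0,0,0],[0,0,0],[0,0,0],[0,0,0],[0,0,0],[0,0,0],[0,0,0]], xyz=[[0,0,-0.2],[0,0,-0.5],[0,0,-1],[0,0,-1.8],[0,0,-2.6],[0,0,-3.6],[0,0,-4.6],[0,0,-5.5]], gripper=[0.35,0.35,0.35,0.35,0.35,0.35,0.35,0.35])

```text
time: 15.4
ee_pos: [0.5189, 0.0772, 0.2543]
tcp_rot: [-179.9, 0.2, -169.8]
wrist_force: [0.9, 0.2, 0.8]
opening: 0.0297
```

Run:
```python
from tgt import *
o=bot.get_obs(); print(o['ee_pos'],o['tcp_rot'],o['opening'],o['wrist_force'])
t=cap('side'); w=cap('wrist','w11'); s=cap('side','s11')
cv2.imwrite('pics/s11c.png',cv2.resize(cv2.imread('pics/s11.png')[130:260,210:350],None,fx=4.5,fy=4.5,interpolation=cv2.INTER_CUBIC))
```

```text
[0.51892626 0.0772197  0.25430618] [-1.79926385e+02  1.59788636e-01 -1.69829896e+02] 0.029658123569225533 [0.86385907 0.19872827 0.82207623]
```

View pics/w11.png

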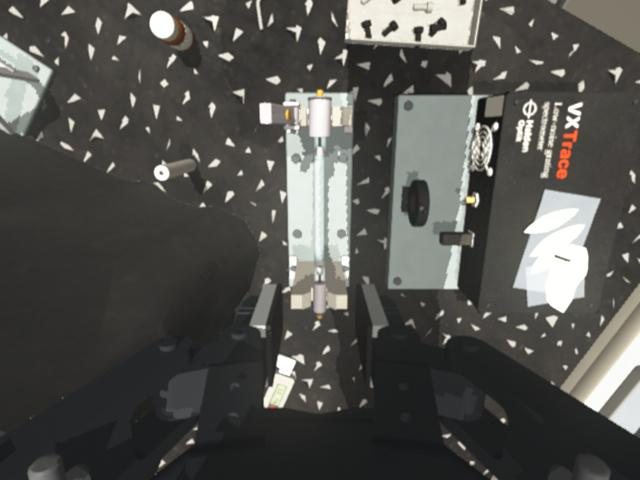

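View pics/s11c.png

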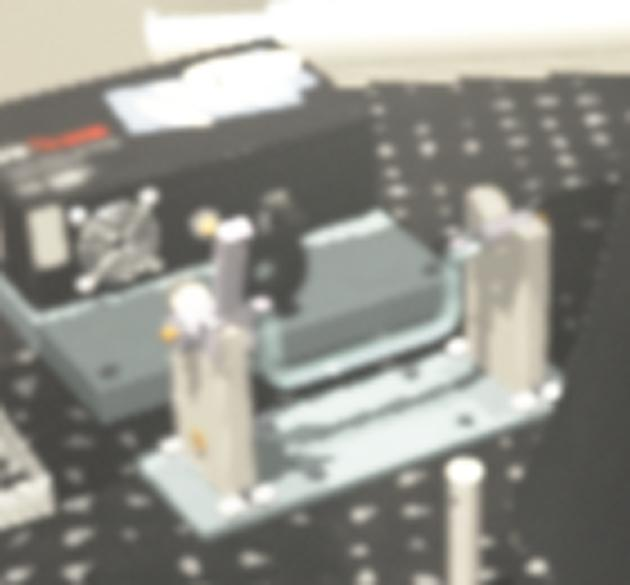

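```bash
python3 - <<'E' | tail -12
from tgt import *
w=pickle.load(open('pics/w11.pkl','rb'))
for P in [(-98,0,88),(-93,0,88),(-63,0,88),(63,0,88),(93,0,88),(98,0,88),(-78,-20,101)]:
    q=np.array(P)/1e3; X=np.r_[S0+[c*q[0]-s*q[1],s*q[0]+c*q[1]],q[2]]; print(P,np.round(proj(w,X)[0],1))
cv2.imwrite('pics/w11c.png',cv2.resize(cv2.imread('pics/w11.png')[80:330,250:370],None,fx=2.4,fy=2.4))
a=cv2.imread('pics/w11.png');cv2.imwrite('pics/w11c.png',np.hstack([cv2.resize(a[85:155,255:355],None,fx=4,fy=5,interpolation=2),cv2.resize(a[255:325,255:355],None,fx=4,fy=5,interpolation=2)]))
E
```

```text
(-98, 0, 88) [319.5  89.6]
(-93, 0, 88) [319.5  96.4]
(-63, 0, 88) [319.5 136.1]
(63, 0, 88) [319.4 281.6]
(93, 0, 88) [319.4 311.9]
(98, 0, 88) [319.4 316.8]
(-78, -20, 101) [293.2 116. ]
```

View pics/w11c.png

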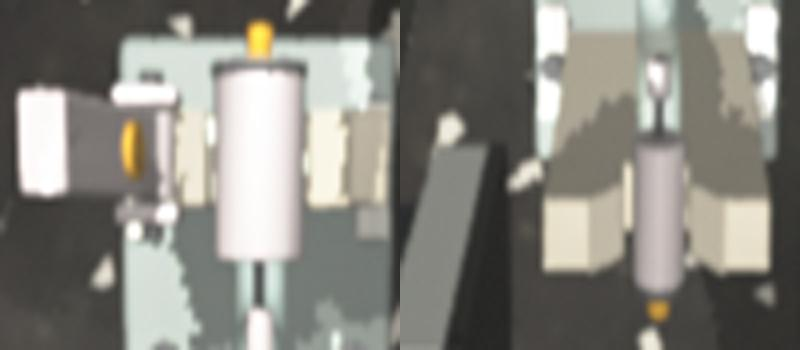

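Emit:
step_arm(dr=[[0,0,0],[0,0,0],[0,0,0],[0,0,0],[0,0,0],[0,0,0],[0,0,0],[0,0,0]], xyz=[[0.5,-0.5,0],[1.2,-1.2,0],[1.95,-2.15,0],[1.95,-2.15,0.6],[1.95,-2.15,1.3],[1.95,-2.15,2.1],[1.95,-2.15,2.7],[1.95,-2.15,3.05]], gripper=[0.2,0,0,0,0,0,0,0])

```text
time: 16.35
ee_pos: [0.4564, -0.0213, 0.1267]
tcp_rot: [-180.0, -0.1, -169.8]
wrist_force: [0.3, -0.5, 0.2]
opening: -0.0002
```

Run:
```python
from tgt import *
t=cap('side')
o=bot.get_obs(); print(o['ee_pos'],o['opening'],o['wrist_force'])
d=o['ee_pos'][:2]-S0; print('stand frame',d@[c,s],d@[-s,c])
w=cap('wrist','w12'); s_=cap('side','s12')
cv2.imwrite('pics/s12c.png',cv2.resize(cv2.imread('pics/s12.png')[130:290,200:350],None,fx=3.7,fy=3.7,interpolation=cv2.INTER_CUBIC))
```

```text
[ 0.4560549  -0.02123059  0.12544151] 0.00011364105168219646 [-0.69784417 -0.47959122 -0.78616034]
stand frame -0.0796162740014223 -0.08573081651199065
```

View pics/w12.png

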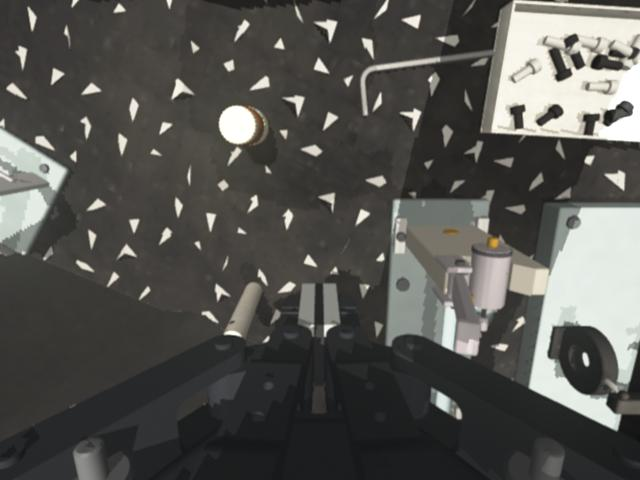

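View pics/s12c.png

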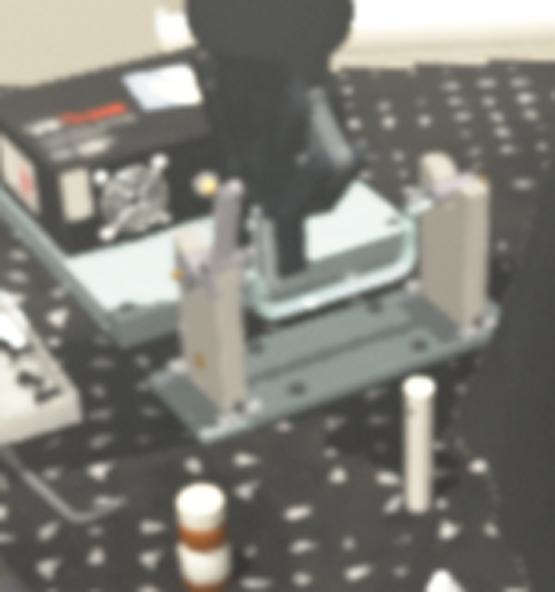

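Emit:
step_arm(dr=[[0,0,0],[0,0,0],[0,0,0],[0,0,0],[0,0,0],[0,0,0],[0,0,0],[0,0,0]], xyz=[[0,0.1,-0.2],[0,0.4,-0.2],[0,0.7,-0.2],[0,1.0,-0.2],[0,1.3,-0.2],[0,1.6,-0.2],[0,1.9,-0.2],[0,2.15,-0.2]], gripper=[0,0,0,0,0,0,0,0])

```text
time: 17.3
ee_pos: [0.4421, 0.0645, 0.1368]
tcp_rot: [-179.9, 0.0, -169.8]
wrist_force: [-0.3, 0.4, 0.2]
opening: -0.0
```

Run:
```python
from tgt import *
t=cap('side')
o=bot.get_obs(); print(o['ee_pos'],o['opening'],o['wrist_force'])
d=o['ee_pos'][:2]-S0; print('stand frame',d@[c,s],d@[-s,c])
w=cap('wrist','w13'); s_=cap('side','s13')
cv2.imwrite('pics/s13c.png',cv2.resize(cv2.imread('pics/s13.png')[130:290,200:350],None,fx=3.7,fy=3.7,interpolation=cv2.INTER_CUBIC))
```

```text
[0.44199148 0.06533294 0.13679445] -4.598816266163955e-05 [-0.07458725  0.41819064  0.07176682]
stand frame -0.07818956824761206 0.001956063400538294
```

View pics/w13.png

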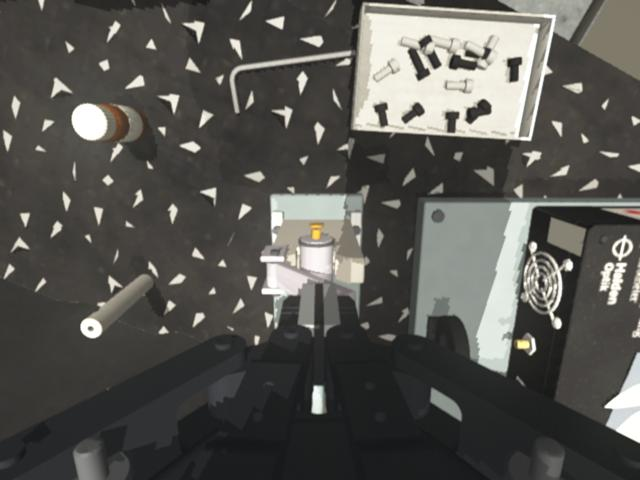

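View pics/s13c.png

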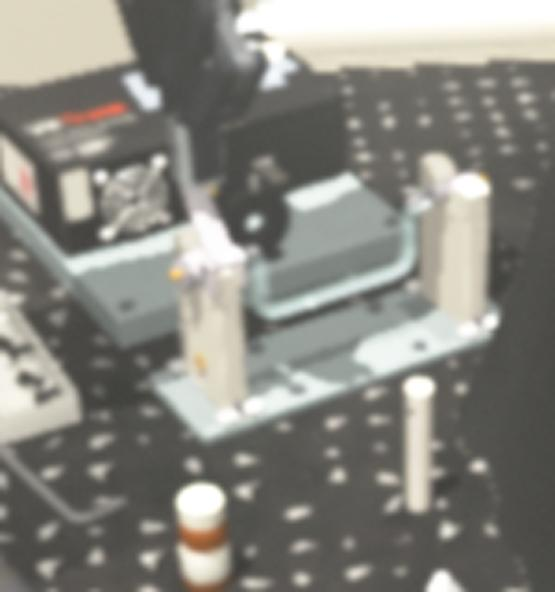

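Emit:
step_arm(dr=[[0,0,0],[0,0,0],[0,0,0],[0,0,0],[0,0,0],[0,0,0],[0,0,0],[0,0,0]], xyz=[[0,0.1,0.05],[0,0.2,0.15],[0,0.25,0.27],[0,0.25,0.4],[0,0.25,0.52],[0,0.25,0.63],[0,0.25,0.72],[0,0.25,0.76]], gripper=[0,0,0,0,0,0,0,0])

```text
time: 18.25
ee_pos: [0.4405, 0.0731, 0.106]
tcp_rot: [-179.9, 0.0, -169.8]
wrist_force: [-0.3, -0.1, 0.2]
opening: -0.0
```

Run:
```python
from tgt import *
t=cap('side')
o=bot.get_obs(); print(o['ee_pos'],o['opening'],o['wrist_force'])
d=o['ee_pos'][:2]-S0; print('stand frame',d@[c,s],d@[-s,c])
w=cap('wrist','w14')
```

```text
[0.44050823 0.07308537 0.10592712] -0.00016734278173548156 [-0.55875267  0.02886155  0.46111586]
stand frame -0.0782820425538387 0.009848572574633972
```

View pics/w14.png

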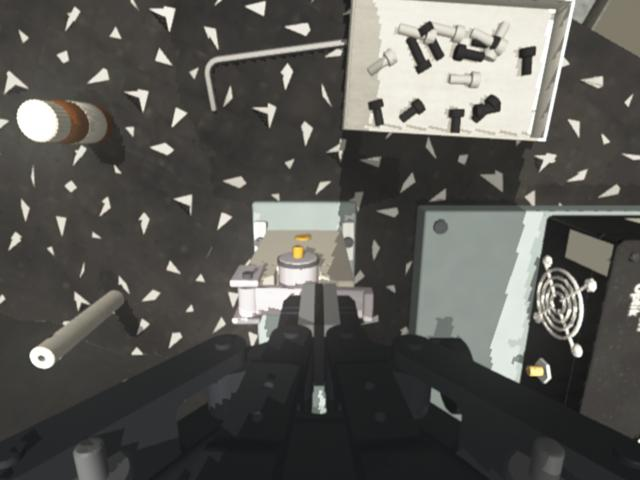

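Emit:
step_arm(dr=[[0,0,0],[0,0,0],[0,0,0],[0,0,0],[0,0,0],[0,0,0],[0,0,0],[0,0,0]], xyz=[[0,0,0.01],[0,0,0.02],[0,0,0.03],[0,0,0.04],[0,0,0.05],[0,0,0.06],[0,0,0.07],[0,0,0.07]], gripper=[0,0,0,0,0,0,0,0])

```text
time: 19.15
ee_pos: [0.4407, 0.0731, 0.1036]
tcp_rot: [-179.9, 0.0, -169.8]
wrist_force: [0.1, -0.3, 1.0]
opening: 0.0001
```

Emit:
step_arm(dr=[[0,0,0],[0,0,0],[0,0,0],[0,0,0],[0,0,0],[0,0,0],[0,0,0],[0,0,0]], xyz=[[0,0,0.01],[0,0,0.02],[0,0,0.03],[0,0,0.04],[0,0,0.04],[0,0,0.04],[0,0,0.04],[0,0,0.04]], gripper=[0,0,0,0,0,0,0,0])

```text
time: 19.95
ee_pos: [0.4408, 0.0732, 0.1032]
tcp_rot: [-179.9, 0.1, -169.8]
wrist_force: [-3.9, -0.7, 10.8]
opening: 0.0001
```

Emit:
step_arm(dr=[[0,0,0],[0,0,0],[0,0,0],[0,0,0],[0,0,0],[0,0,0],[0,0,0],[0,0,0]], xyz=[[0,0,-0.1],[0,0,-0.3],[0,0,-0.8],[0,0,-1.5],[0,0,-2.3],[-0.6,0,-3.1],[-1.4,0,-3.9],[-2.0,0,-4.3]], gripper=[0,0,0,0,0,0,0,0])

```text
time: 20.75
ee_pos: [0.521, 0.0878, 0.2771]
tcp_rot: [-179.9, 0.2, -169.8]
wrist_force: [0.4, -0.1, -0.1]
opening: 0.0001
```

Run:
```python
from tgt import *
cap('side');cap('side')
o=bot.get_obs(); print(o['ee_pos'],o['wrist_force'],o['qd'])
w=cap('wrist','w15'); s_=cap('side','s15')
a=cv2.imread('pics/w15.png')
cv2.imwrite('pics/w15c.png',cv2.resize(a[60:330,200:420],None,fx=2.2,fy=2.2,interpolation=2))
cv2.imwrite('pics/s15c.png',cv2.resize(cv2.imread('pics/s15.png')[130:290,200:350],None,fx=3.7,fy=3.7,interpolation=cv2.INTER_CUBIC))
for P in [(-98,0,88),(-63,0,88),(63,0,88),(93,0,88),(-78,32,104),(-78,-20,101)]:
    q=np.array(P)/1e3; X=np.r_[S0+[c*q[0]-s*q[1],s*q[0]+c*q[1]],q[2]]; print(P,np.round(proj(w,X)[0],1),np.round((proj(s_,X)[0]-[200,130])*3.7))
t0=pickle.load(open('pics/side0.pkl','rb'))
for th in('vial_mid','post_mid'): print(th,[np.round(r['box'],1) for r in bot.regions_of(s_,th)[:1]])
```

```text
[0.52194626 0.08797891 0.27540193] [-0.72357785 -0.61498485 -0.67014945] [ 0.04896762 -2.79243143 -6.16615361 -0.4961166   0.10342864  0.08173373]
(-98, 0, 88) [307.2  88.2] [169. 270.]
(-63, 0, 88) [307.5 132.6] [229. 251.]
(63, 0, 88) [308.6 272.8] [429. 188.]
(93, 0, 88) [308.8 302.3] [473. 174.]
(-78, 32, 104) [347.2 113. ] [174. 206.]
(-78, -20, 101) [281.9 113.2] [220. 254.]
vial_mid [array([256.3, 276.5,  14. ,  24.8])]
post_mid [array([313.8, 249.8,   6.4,  34. ])]
```

View pics/w15c.png

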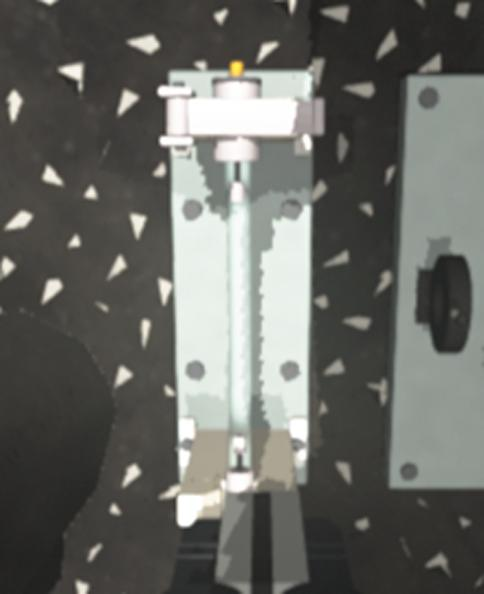

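View pics/s15c.png

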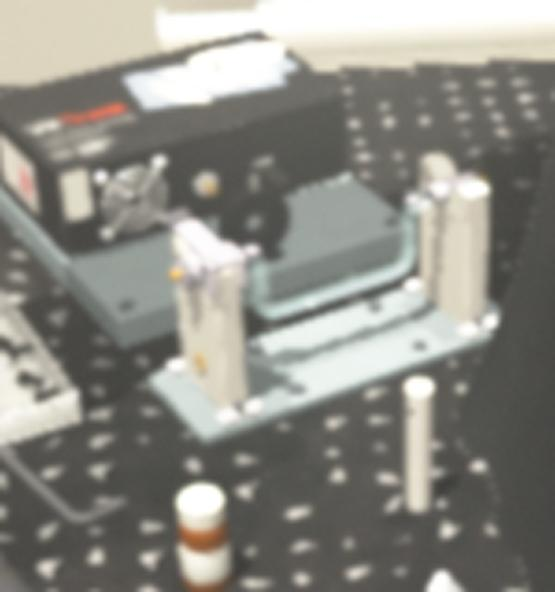

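Emit:
step_arm(dr=[[0,0,0],[0,0,0],[0,0,0],[0,0,0],[0,0,0],[0,0,0],[0,0,0],[0,0,0]], xyz=[[0,0,0],[0,0,0],[0,0,0],[0,0,0],[0,0,0],[0,0,0],[0,0,0],[0,0,0]], gripper=[0,0,0,0,0,0,0,0])

```text
time: 21.85
ee_pos: [0.5193, 0.0875, 0.2741]
tcp_rot: [-179.9, 0.0, -169.8]
wrist_force: [-0.3, 0.5, 1.4]
opening: 0.0001
```

```bash
python3 -c "
from workcell import bot
print(bot.get_obs()['wrist_force']);print(bot.job_done())"
```

```text
[-0.34395488  0.54541157  1.36390922]
the job is handed in; nothing more can be done
None
```

The lamp is hanging in the holder with both caps in their notches, the contact arm is down over the thick cap, and I handed the job in at about 22 s. I gripped the lamp by its run along its 35° lean, lifted it clear of the rest and lowered it in. Seating stopped at about 8.5 N, and I then released the lamp. I swung the contact arm over with the closed fingers and pressed it until it stopped at about 11 N, then moved the robot clear.

- **Cap positions:** after release, the cap ends were within about 1 mm of their predicted places along the holder, seen from above, and centred across the notches. I did not measure cap height on its own. The side view shows both caps down in their notches.
- **Contact arm:** its tip appears within 1 pixel of where a level arm should be.
- **Vial and post:** in the side camera they moved by no more than about 1 pixel from the start.
- **Disagreements:** none of the checks failed or contradicted each other. While lowering, the wrist torque suggested the thick cap touched first. The lamp then settled level once released.

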